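# Clamp terminal strips in a quick-release test fixture and probe their phase screws

## Task

Set up the terminal strips for test: flip the red cam lever of the blue fixture fully up, lay every terminal strip on the bench lengthwise on a white rail of its own (any rail, either way round, screws up), and with the lever still up turn the brass adjusting nut clockwise so that, once the lever is flipped fully down again, the strips are clamped and the gauge needle stands in its green band. Then take the probe from its rest and touch its needle tip to the marked end screw of each clamped strip, one after another in phase order red, yellow, blue (skipping a colour that is not there), and lay the probe back in its rest; leave the strips clamped with the needle in the green, and leave the stopwatch and probe meter where they are.

Things in the scene. Friction and masses are not known exactly. Their poses are not given: they have to be found in the camera images.
- fixture: Quick-release test fixture, fixed: grey base plate 200 x 176 x 10 mm; origin: under the middle of the rails; x = clamping direction, away from the robot; z up. From near to far: red lever, blue cam block with gauge, sprung jaw, three white rails, fence, brass nut. Jaw and fence are aluminium, 150 mm long, tops 32 mm above the bench.
- nest0 (a point): White rail (60 mm along the fixture's x, 20 mm wide, 8 mm proud of the base plate); this point: centre of its top, 18 mm above the bench. Rails are 50 mm apart. A strip lies on it along the fixture's x. The right rail (fixture y = -50 mm).
- nest1 (a point): White rail (60 mm along the fixture's x, 20 mm wide, 8 mm proud of the base plate); this point: centre of its top, 18 mm above the bench. Rails are 50 mm apart. A strip lies on it along the fixture's x. The middle rail (y = 0). Jaw face at fixture x = -36 mm with the lever down, -46 mm fully up.
- nest2 (a point): White rail (60 mm along the fixture's x, 20 mm wide, 8 mm proud of the base plate); this point: centre of its top, 18 mm above the bench. Rails are 50 mm apart. A strip lies on it along the fixture's x. The left rail (y = +50 mm). Fence face at fixture x = +37 mm, less 2 mm per rad of nut.
- lever (a joint): Red cam lever, hinged on a line along the fixture's y at x = -87, y = 0, z = 40 mm. 0 = closed: flat, pointing to the fixture's -x (towards the robot); 1.45 = fully open, almost vertical. Stiff (0.22 N m), stays where it is left. Closing it drives the jaw 10 mm towards the fence and compresses the jaw's springs (4 N per mm) against the strips.
- lever_grip (a point): Middle of the lever's red grip, 70 mm from the hinge (grip 42 mm long, 16 mm wide along the hinge line, 11 mm thick, ends 87 mm from the hinge). When closed it is 41 mm above the bench with free air below and beside it. It moves on an arc about the hinge.
- nut (a joint): Brass hexagon adjusting nut, axis vertical; grows as it is turned clockwise seen from above, 0 to 3.0 rad, stiff (0.06 N m), stays where it is left. Each rad moves the fence 2 mm towards the jaw. With strips in and the lever closed the needle shows about (nut - 0.55) rad, so a nut at about 2.05 rad brings the needle to the middle of the green.
- nut_grip (a point): Centre of the nut, half-way up: 30 mm across flats, 16 mm high, underside 34 mm, top 50 mm above the bench. At nut = 0 one pair of flats faces along the fixture's x; the flats turn with the nut and repeat every 60 degrees. The fence (top 32 mm) lies on its robot side, up to 19 mm from its axis at nut = 0, farther as it is turned.
- gauge (a joint): Red needle of the clamp-force gauge, a round white dial 38 mm across riding with the jaw, left of the cam block: 0 = no tension, pointing to the fixture's -x (towards the robot); grows clockwise seen from above, 0.5 rad per mm of jaw spring compressed. The green band spans 1.0 to 2.0 rad.
- strip_red_mid (a point): Centre (half-way up) of the red-marked terminal strip: white, 72 mm long (its y axis), 18 mm wide (x), 17 mm high (z up), six terminal blocks with screws on top; one end block wears a red marker. Starts flat on the bench at any yaw. May be absent.
- strip_red_point (a point): The marked screw of the red strip: top of the end block with the red marker, 30 mm from the strip's middle along its +y, 16 mm above its underside. Screws are 12 mm apart.
- strip_yellow_mid (a point): Centre (half-way up) of the yellow-marked terminal strip: white, 72 mm long (its y axis), 18 mm wide (x), 17 mm high (z up), six terminal blocks with screws on top; one end block wears a yellow marker. Starts flat on the bench at any yaw. May be absent.
- strip_yellow_point (a point): The marked screw of the yellow strip: top of the end block with the yellow marker, 30 mm from the strip's middle along its +y, 16 mm above its underside. Screws are 12 mm apart.
- strip_blue_mid (a point): Centre (half-way up) of the blue-marked terminal strip: white, 72 mm long (its y axis), 18 mm wide (x), 17 mm high (z up), six terminal blocks with screws on top; one end block wears a blue marker. Starts flat on the bench at any yaw. May be absent.
- strip_blue_point (a point): The marked screw of the blue strip: top of the end block with the blue marker, 30 mm from the strip's middle along its +y, 16 mm above its underside. Screws are 12 mm apart.
- probe_mid (a point): Centre of the handle of the cordless continuity probe: red handle with black ribs, 84 mm long (x axis, +x towards the tip), 12 to 14 mm thick, black finger guard 17 mm across, steel needle. At the start it lies level in its rest, handle centre 32 mm above the bench. About 45 g, balanced near here.
- probe_tip (a point): Tip of the probe's needle (4 mm thick, rounded), 82 mm from the handle's centre along the probe's +x.
- rest_seat (a point): Middle of the probe rest's seat: where the centre of the handle lies when the probe is parked, 32 mm above the bench. A tall instrument (225 mm) stands behind the rest, its front about 0.53 m ahead of the robot; keep the hand in front of it.
- rest: Probe rest, fixed: dark plate 100 x 56 x 7 mm, origin under its centre, with two forked grey posts 64 mm apart along its x; forks open above, 39 mm high, 16 mm wide at their floor, 25 mm at the top, floor 26 mm above the bench. The handle lies in both along the rest's x (at first tip towards +x); fingers fit beside it between the posts (57 mm).
- stopwatch: Black stopwatch, 62 x 61 x 17 mm, lying at the front right of the fixture: a bystander. Origin under its centre.
- desk_meter: Small white probe meter on a foot, 60 x 90 x 67 mm, at the front right: a bystander. Origin under its centre.

How it is judged:
By the outcome, as a careful person would: the job done as asked, in the order asked, and still so for the second after the job is handed in, with the robot touching nothing.
Of strip_red, strip_yellow, strip_blue only 2 to 3 are there at a start; the rules pass over those that are not, and their reading is None.
At some moment in a run one of probe may be knocked a few centimetres aside while the robot is not near it.
Once in a run the grip may slacken for a moment while it holds something.
It also fails if it takes over 210 s, if anything falls off the work surface, if the arm or the gripper's body presses on something with over 40 N, if the wrist force passes 120 N, or if a joint passes its speed limit or range.

## Robot

A 6-joint arm with a two-finger parallel gripper is mounted at the origin on a cart in front of the work surface, level with it; the furniture and walls round the work are solid. World frame = base frame: x ahead of the robot, y to its left, z up, the work surface at z = 0. Lengths are in mm, angles in degrees, forces in N, time in s.
With the tool pointing down it reaches from about 300 to 850 mm from the base axis. Payload 4.2 kg.
Tool frame: the origin (TCP) lies on the centre line of the jaws, within the pads' length; the fingertips stand 11 mm ahead of it and the grasp point (between the pads) lies 8 mm behind it; z points along the fingers, y is the line along which they close (so a half turn about z gives the same grasp; the last joint's range is limited). The gripper opens to 91 mm and grips with 3 to 60 N. Pads are 32 mm wide; open, the fingers measure 118 mm over their backs; the gripper's body (76 mm by 178 mm) begins 60 mm behind the grasp point.
Start: joints at [70.302, 18.312, 89.639, -0, 72.044, -1.146], TCP at [182.951, 545.134, 224.976] pointing down, gripper open.
Joint ranges: [-177.97, 177.97], [-48.28, 115.42], [12.27, 149.76], [-77.06, 257.06], [2.81, 150.46], [-146.56, 146.56]. Speed limits (degrees/s): [147.25, 147.25, 180, 180, 180, 180].

## Interface

Orientations are given as [roll, pitch, yaw] about the fixed x, y, z axes, in that order (R = Rz(yaw) Ry(pitch) Rx(roll)).
In Python, from workcell import env, grab_frame, camera_model, models gives the robot as it stands.
- The arm moves only by the shell command python3 -m crank 'ROWS' [FORCE]. ROWS is text: rows parted by semicolons, each of 7 numbers parted by spaces: the closure, from -1 (fully open) to 1 (shut), so that 0 is half open, then the shift along the tool's x, y, z in mm, then the turn, a rotation vector about the tool's x, y, z in degrees. A call has 1 to 10 rows; each row shifts and turns the commanded pose from where the row before left it, along the tool's axes as they then stand; what a row does not reach is not made up. A row lasts 1/8 s, in which the tool goes at most 62.5 mm and 10.7 degrees, less where a joint would pass 70% of its speed; a pose out of reach is approached as far as the arm can. A call is refused whole if a number of a shift passes 62.5 or a number of a turn 10.7, either way. A call with a gripper value outside its range is refused whole. The fingers move at their own pace and stop on an object; FORCE is the grip in N (left out, the last holds). Time passes only in rows, so rows that do not move let the fingers close. It gives the time, the measured TCP pose, the force, the opening and the grip force at its end, in the units of the state.
- env.state(): the state, without advancing time (a new reading comes with each control period).
- grab_frame(name): name is "side" or "top"; returns the picture (480x640x3 uint8, blue, green, red); there is no depth.
- camera_model(name): a dict with "K" (3x3 intrinsics, pixels), "R" (3x3) and "t" (3): a world point X has camera coordinates R X + t. Camera axes: x right, y down, z forward; pixel columns grow to the right and rows downward; lengths in mm; the calibration is good to about 2 mm. A picture is of the moment at which its call begins. camera_model takes no time and is no camera call.
- env.job_done(): hands the job in; it is judged then, once.
Trained networks look in the newest picture that a camera, given by its name, has taken for a name from the list of things; names that differ only in an ending like _2 or _b are one class to them, and where a whole thing is asked for, a point or a joint stands for the part that bears it (a point fixed in the world has none). Each returns a list of dicts, best first, with "p" (0 to 1); they miss things now and then, are a little off and sometimes report something else, mostly with a low value. They report only what shows in the picture. A call takes as long as a camera call.
- models.search_frame(name, camera): "point" ([x, y, z] in mm, in world coordinates, good to about 4 mm: the middle of the surface that is visible of it).
The state is a dict: "time_s": time; "qpos": joint angles; "qvel": joint speeds; "effort": joint torques, N m; "ee_pos": TCP position; "ee_rot": TCP orientation; "force": force on the tool from outside, world axes, zero at the start; "torque": the same for the moment, N m; "gripper_width": finger opening in mm; "gripper_force": force on a finger pad.
Only numpy, scipy, OpenCV 4.12 (cv2) and the standard library are available. Lean on these libraries where they do the work, as an engineer would, in place of code of your own. Each camera call takes 0.05 s, during which the arm holds its last target. There are 200 camera calls.

## Working session

There is one attempt and no reset: what is moved stays moved. The work goes in short steps, Python scripts to look and compute and a shell command to move; the robot and the scene stay as the last step left them, time stands still between calls to the robot, and variables do not carry over. Pictures are saved under pics/ and viewed, at most 14 in all, crops included, and the job is handed in when it is done.

```bash
ls; mkdir -p pics; python3 - <<'E'
from workcell import env, grab_frame, camera_model, models
import cv2
for c in("top","side"):
    cv2.imwrite(f"pics/{c}0.png",grab_frame(c))
    for n in["fixture","lever_grip","nut_grip","strip_red_mid","strip_red_point","strip_yellow_mid","strip_yellow_point","strip_blue_mid","strip_blue_point","probe_mid","probe_tip","rest","stopwatch","desk_meter"]:
        print(c,n,[([round(x) for x in d["point"]],round(d["p"],2)) for d in models.search_frame(n,c)[:3]])
    m=camera_model(c);print((-m["R"].T@m["t"]).round())
print(env.state())
E
```

```text
pics
top fixture [([600, 94, 15], 0.82), ([462, -309, 37], 0.42)]
top lever_grip [([481, 105, 42], 0.63)]
top nut_grip [([679, 87, 54], 0.64)]
top strip_red_mid [([603, 95, 11], 0.55)]
top strip_red_point []
top strip_yellow_mid [([438, 291, 16], 0.54)]
top strip_yellow_point [([438, 302, 14], 0.75)]
top strip_blue_mid [([624, 300, 12], 0.51)]
top strip_blue_point [([623, 302, 17], 0.61)]
top probe_mid [([459, -311, 36], 0.74)]
top probe_tip [([466, -309, 39], 0.59)]
top rest [([455, -313, 5], 0.71)]
top stopwatch [([457, -90, 18], 0.64)]
top desk_meter [([454, -498, 53], 0.92), ([600, 97, 8], 0.25)]
[ 361.  -96. 1125.]
side fixture [([469, -511, 53], 0.71), ([602, 92, 14], 0.66), ([458, -93, 14], 0.62)]
side lever_grip [([483, 107, 42], 0.71)]
side nut_grip [([598, 90, 15], 0.71), ([683, 86, 49], 0.59)]
side strip_red_mid [([436, 295, 18], 0.46)]
side strip_red_point []
side strip_yellow_mid [([438, 292, 16], 0.55)]
side strip_yellow_point [([485, 110, 42], 0.73)]
side strip_blue_mid [([598, 89, 14], 0.53)]
side strip_blue_point [([621, 296, 14], 0.63)]
side probe_mid [([600, 85, 15
[... 209 characters left out ...]
56)]
[ 637. -685. 1150.]
{'time_s': 1.5, 'qpos': array([ 7.03017647e+01,  1.83121104e+01,  8.96403918e+01,  3.31299112e-04,
        7.20442591e+01, -1.14578127e+00]), 'qvel': array([-0.05870356, -0.02583145,  0.00223616,  0.00881648, -0.13837095,
       -0.02598177]), 'effort': array([ 2.58893118e-05, -4.12344968e+01, -2.32220596e+01,  7.25915213e-02,
        3.77819664e-02, -4.71437332e-06]), 'ee_pos': array([182.94654957, 545.1227074 , 224.96436611]), 'ee_rot': array([ 1.79996756e+02, -2.50343315e-04,  1.61447444e+02]), 'force': array([ 0.7476516 , -0.63992881, -0.24748375]), 'torque': array([ 0.01444868,  0.05152569, -0.01111688]), 'gripper_force': 0.0, 'gripper_width': 91.23669138908271}
```

View pics/top0.png

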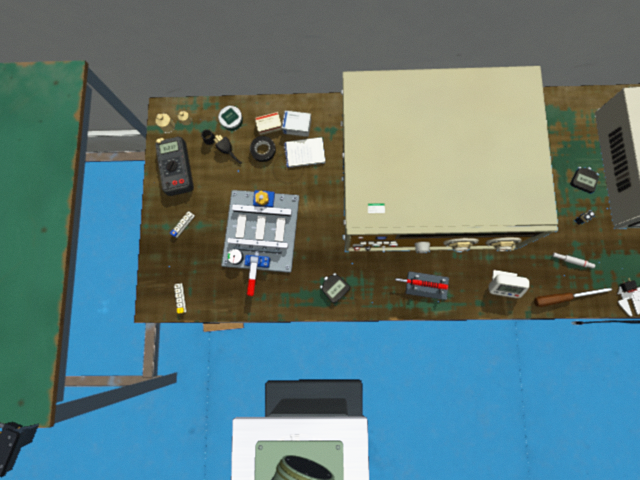

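View pics/side0.png

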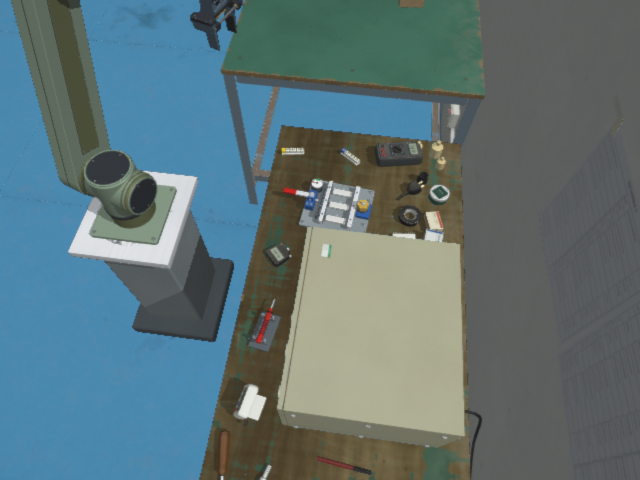

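The top view shows the fixture around pixel (260,230) and two strips, yellow at (180,297) and blue at (182,224). The probe is in its rest at (428,285) with the tip to the left; no red strip is visible. Next I'll make rectified close-ups.

```bash
cat > h.py <<'E'
from workcell import env, grab_frame, camera_model, models
import cv2, numpy as np
def proj(c,X):
    m=camera_model(c);p=(np.atleast_2d(X)@m["R"].T+m["t"])@m["K"].T
    return p[:,:2]/p[:,2:]
def back(c,uv,z):
    m=camera_model(c);C=-m["R"].T@m["t"]
    d=np.c_[np.atleast_2d(uv),np.ones(len(np.atleast_2d(uv)))]@np.linalg.inv(m["K"]).T@m["R"]
    return C+d*((z-C[2])/d[:,2:])
def rect(c,img,x0,x1,y0,y1,z,s):
    # output: up = +x, left = +y; s px/mm
    w,h=int((y1-y0)*s),int((x1-x0)*s)
    W=np.array([[x1,y1,z],[x1,y0,z],[x0,y0,z],[x0,y1,z]],float)
    H=cv2.getPerspectiveTransform(proj(c,W).astype(np.float32),np.float32([[0,0],[w,0],[w,h],[0,h]]))
    return cv2.warpPerspective(img,H,(w,h),flags=cv2.INTER_CUBIC)
E
python3 - <<'E'
from h import *
t=cv2.imread("pics/top0.png");s=cv2.imread("pics/side0.png")
a=[rect(c,i,430,730,-20,200,10,1.8) for c,i in(("top",t),("side",s))]
cv2.imwrite("pics/fix.png",np.hstack(a))
f=lambda *r:np.vstack([rect(c,i,*r,17,3) for c,i in(("top",t),("side",s))])
b=np.hstack([f(390,490,245,345),f(575,675,245,345)])
cv2.imwrite("pics/str.png",b[:600])
c=np.vstack([rect(c,i,400,520,-400,-210,32,2.5) for c,i in(("top",t),("side",s))]);cv2.imwrite("pics/rest.png",c)
E
```

```text
(no output)
```

View pics/fix.png

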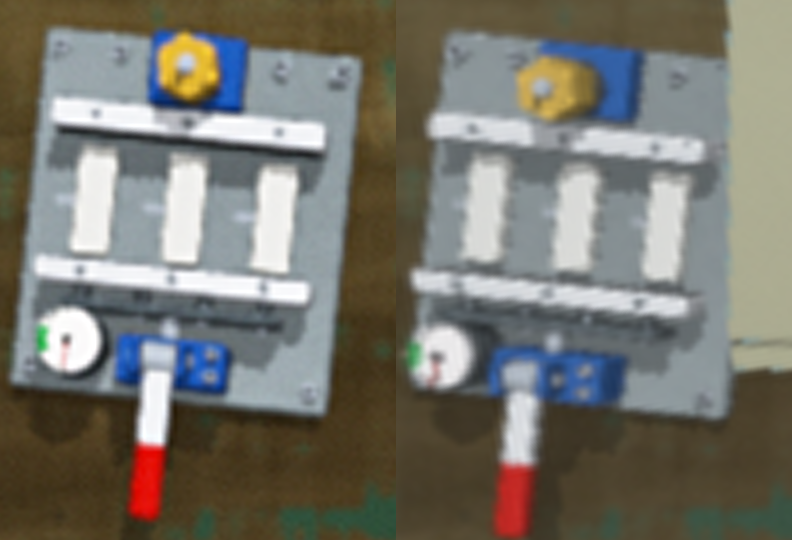

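View pics/str.png

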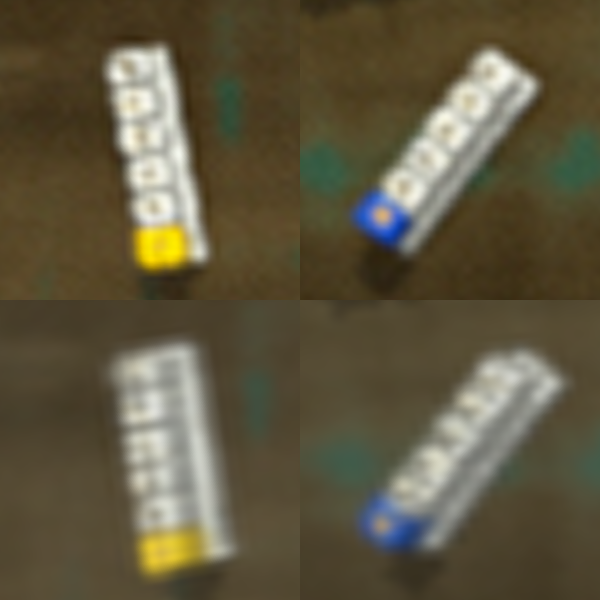

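View pics/rest.png

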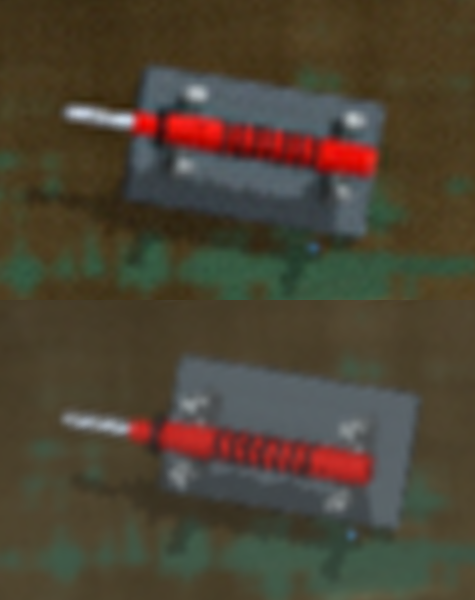

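```bash
cat >> h.py <<'E'
from scipy.optimize import minimize
S=6
def boxes(p,bl):  # p=(x,y,yaw deg); bl list of (cx,cy,lx,ly,z0,z1)
    c,s=np.cos(np.radians(p[2])),np.sin(np.radians(p[2]));o=[]
    for cx,cy,lx,ly,z0,z1 in bl:
        q=np.array([[cx+i*lx/2,cy+j*ly/2,z] for i in(-1,1) for j in(-1,1) for z in(z0,z1)])
        o.append(np.c_[p[0]+c*q[:,0]-s*q[:,1],p[1]+s*q[:,0]+c*q[:,1],q[:,2]])
    return o
def fit(imgs,maskf,p0,bl,roi,step=(6,6,4)):
    """imgs {cam:img}; roi=boxes limits world half-size about p0; maskf(hsv)->bool"""
    D={}
    for c,im in imgs.items():
        P=np.vstack(boxes(p0,roi));uv=proj(c,P);a=np.floor(uv.min(0)).astype(int);b=np.ceil(uv.max(0)).astype(int)
        cr=cv2.resize(im[a[1]:b[1],a[0]:b[0]],None,fx=S,fy=S,interpolation=cv2.INTER_CUBIC)
        m=maskf(cv2.cvtColor(cr,cv2.COLOR_BGR2HSV).astype(int)).astype(np.uint8)
        k=np.zeros_like(m)
        for B in boxes(p0,roi):cv2.fillConvexPoly(k,cv2.convexHull(np.round((proj(c,B)-a+.5)*S-.5).astype(np.int32)),1)
        D[c]=(a,m*k)
    def cost(p,cs):
        t=0
        for c in cs:
            a,m=D[c];k=np.zeros_like(m)
            for B in boxes(p,bl):cv2.fillConvexPoly(k,cv2.convexHull(np.round(((proj(c,B)-a+.5)*S-.5)*16).astype(np.int32)),1,shift=4)
            t+=1-(k&m).sum()/max(1,(k|m).sum())
        return t/len(cs)
    for cs in [[c] for c in imgs]+[list(imgs)]:
        sx=np.vstack([p0]+[np.array(p0)+np.eye(3)[i]*step[i] for i in range(3)])
        r=minimize(cost,p0,args=(cs,),method="Nelder-Mead",options=dict(initial_simplex=sx,xatol=.05,fatol=1e-4))
        print(cs,r.x.round(1),"cost",round(r.fun,3))
    return r.x
white=lambda h:(h[...,1]<60)&(h[...,2]>175)
red=lambda h:((h[...,0]<8)|(h[...,0]>172))&(h[...,1]>140)&(h[...,2]>90)
STRIP=[(0,0,18,72,0,17)]
def stripmask(h): return ((h[...,1]<70)&(h[...,2]>110))|((h[...,1]>150)&(h[...,2]>110)&(((h[...,0]>22)&(h[...,0]<34))|((h[...,0]>105)&(h[...,0]<130))))
E
python3 - <<'E'
from h import *
I={c:cv2.imread(f"pics/{c}0.png") for c in("top","side")}
print("rails");fit(I,white,[611,95,-5.5],[(0,y,60,20,10,18) for y in(-50,0,50)],[(0,0,72,138,18,18)],(4,4,2))
print("lever");fit(I,red,[483,107,-5.5],[(0,0,42,16,35,46)],[(0,0,80,50,40,40)])
print("nut");fit(I,lambda h:(h[...,0]>15)&(h[...,0]<32)&(h[...,1]>120)&(h[...,2]>110),[681,87,-5.5],[(0,0,30,17.3,34,50),(0,0,17.3,30,34,50),(0,0,24.5,24.5,34,50)],[(0,0,60,60,40,40)])
# yellow: marker end toward -x => +y axis toward -x : yaw ~ 90+
print("yel");fit(I,stripmask,[438,293,-170],STRIP,[(0,0,60,110,8,8)])
print("blue");fit(I,stripmask,[624,297,145],STRIP,[(0,0,60,110,8,8)])
print("probe");fit(I,red,[459,-311,84],[(0,0,84,13,25.5,38.5)],[(0,0,130,60,32,32)])
print("white lever/fence plate check")
E
```

```text
rails
['top'] [606.6  97.9  -5.3] cost 0.238
['side'] [610.1  99.9  -5.5] cost 0.323
['top', 'side'] [606.7  98.1  -5.5] cost 0.282
lever
['top'] [457.6 113.   -6. ] cost 0.06
['side'] [458.2 112.6   1. ] cost 0.388
['top', 'side'] [457.4 112.6  -1.2] cost 0.255
nut
['top'] [683.7  89.6  -7.4] cost 0.305
['side'] [679.5  88.8  -3.7] cost 0.344
['top', 'side'] [680.8  89.8  -5.3] cost 0.347
yel
['top'] [430.2 294.6 -80.2] cost 0.19
['side'] [444.1 295.9 -81.8] cost 0.13
['top', 'side'] [430.9 294.7 -81.7] cost 0.186
blueTraceback (most recent call last):
  File "<stdin>", line 8, in <module>
  File "h.py", line 43, in fit
    r=minimize(cost,p0,args=(cs,),method="Nelder-Mead",options=dict(initial_simplex=sx,xatol=.05,fatol=1e-4))
    res = _minimize_neldermead(fun, x0, args, callback, bounds=bounds,
                               **options)
    fxr = func(xr)
    fx = function(np.copy(x), *(wrapper_args + args))
  File "h.py", line 38, in cost
    for B in boxes(p,bl):cv2.fillConvexPoly(k,cv2.convexHull(np.round(((proj(c,B)-a+.5)*S-.5)*16).astype(np.int32)),1,shift=4)
                                                                        ~~~~^^^^^
  File "h.py", line 4, in proj
    m=camera_model(c);p=(np.atleast_2d(X)@m["R"].T+m["t"])@m["K"].T
ValueError: time passes only in moves, steps and waits
```

```bash
sed -i 's/^def proj/_cm=camera_model;_cc={}\ndef camera_model(c):\n    if c not in _cc:_cc[c]=_cm(c)\n    return _cc[c]\ndef proj/' h.py; cat > m.py <<'E'
from h import *
I={c:cv2.imread(f"pics/{c}0.png") for c in("top","side")}
print("rails");fit(I,lambda h:(h[...,1]<50)&(h[...,2]>185),[611,95.5,-5.5],[(0,y,60,20,12,18) for y in(-50,0,50)],[(0,y,66,32,16,16) for y in(-50,0,50)],(2,2,1))
print("lever");fit(I,red,[483,107,-5.5],[(0,0,42,16,35,46)],[(0,0,80,50,40,40)])
print("yel");fit(I,stripmask,[438,293,97],STRIP,[(0,0,60,110,8,8)])
print("blue");fit(I,stripmask,[624,297,53],STRIP,[(0,0,60,110,8,8)])
print("probe");fit(I,red,[459,-311,84],[(0,0,84,13,25.5,38.5)],[(0,0,130,60,32,32)])
E
python3 m.py
```

```text
rails
['top'] [608.8  97.7  -5.6] cost 0.152
['side'] [606.9  99.4  -5. ] cost 0.338
['top', 'side'] [608.8  97.7  -5.6] cost 0.246
lever
['top'] [457.6 113.   -6. ] cost 0.06
['side'] [458.2 112.6   1. ] cost 0.388
['top', 'side'] [457.4 112.6  -1.2] cost 0.255
yel
['top'] [437.8 296.  100.1] cost 0.089
['side'] [436.2 295.4  97.8] cost 0.135
['top', 'side'] [437.3 295.7  99.8] cost 0.122
blue
['top'] [627.5 298.5  53.2] cost 0.152
['side'] [625.8 297.9  50.3] cost 0.184
['top', 'side'] [627.1 298.2  52.6] cost 0.178
probe
['top'] [ 462.1 -317.9   81.4] cost 0.268
['side'] [ 458.8 -315.8   83.4] cost 0.374
['top', 'side'] [ 461.2 -316.8   80.5] cost 0.338
```

```bash
python3 - <<'E'
from h import *
out=[]
for c in("top","side"):
    im=cv2.imread(f"pics/{c}0.png")
    a=proj(c,[[600,98,10]])[0].astype(int)-[45,55]
    cr=cv2.resize(im[a[1]:a[1]+105,a[0]:a[0]+88],None,fx=4.5,fy=4.5,interpolation=cv2.INTER_CUBIC)
    def dr(p,bl,col):
        for B in boxes(p,bl):
            cv2.polylines(cr,[cv2.convexHull(np.round((proj(c,B)-a+.5)*4.5-.5).astype(np.int32))],True,col,1,cv2.LINE_AA)
    p=[613,96.5,-5.5]
    dr(p,[(0,y,60,20,10,18) for y in(-50,0,50)]+[(-157,0,42,16,35,46)],(0,0,255))
    dr(p,[(-7,0,200,176,0,10)],(0,255,0))
    dr(p,[(40,0,6,150,32,32),(-38.9,0,6,150,32,32)],(255,0,255))
    dr([p[0],p[1],-5.5],[(68,0,30,30,34,50)],(255,0,0))
    out.append(cr)
cv2.imwrite("pics/ov.png",np.hstack(out))
E
```

```text
(no output)
```

View pics/ov.png

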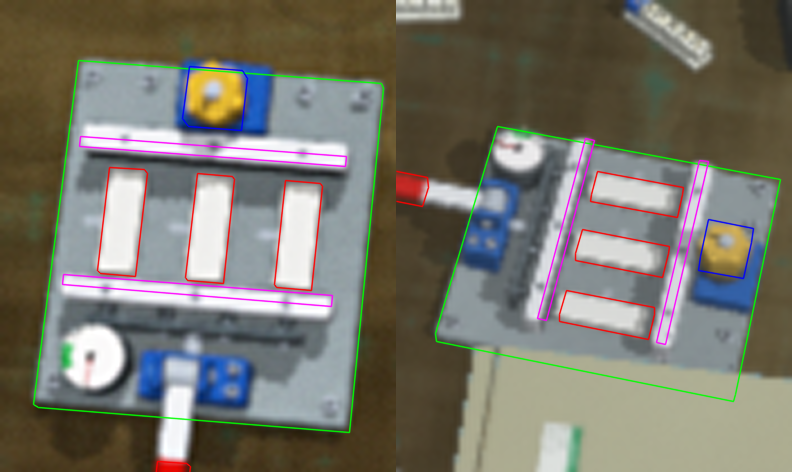

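The overlay with the fixture pose (613, 96.5, −5.5°) sits on the rails and plate in the top view, and about 1–2 mm off in the side view. I'll use (612, 96.5, −5.5°), which puts the nut near fixture x = 69.

```bash
cat > plan.py <<'E'
# usage: plan.py x y z yaw [tilt] [mm/row] : rows from the present pose to the TCP target (tool down, then turned by tilt about tool y)
import sys
from h import *
from scipy.spatial.transform import Rotation as Ro
def target(yaw,tilt=0): return Ro.from_euler("ZYX",[yaw,0,180],degrees=True)*Ro.from_euler("y",tilt,degrees=True)
def plan(p,R,step=40,turn=9):
    s=env.state();p0=np.array(s["ee_pos"]);R0=Ro.from_euler("xyz",s["ee_rot"],degrees=True)
    rv=(R0.inv()*R).as_rotvec(degrees=True);d=np.array(p)-p0
    n=max(1,int(np.ceil(max(np.linalg.norm(d)/step,np.linalg.norm(rv)/turn))))
    print("n",n,"rot/row",(rv/n).round(2))
    for i in range(n):
        Ri=R0*Ro.from_rotvec(rv*i/n,degrees=True)
        print(*Ri.inv().apply(d/n).round(1),end="; ")
    print()
if __name__=="__main__":
    a=list(map(float,sys.argv[1:]))
    plan(a[:3],target(a[3],a[4] if len(a)>4 else 0),a[5] if len(a)>5 else 40)
E
python3 -c "
from h import *
print(back('top',[[345,230],[343,72],[556,228]],225))
th=np.linspace(0,1.5,11);print(np.c_[np.diff(70*np.cos(th)),-np.diff(70*np.sin(th))].round(1).tolist())"
python3 plan.py 457 112 110 174.5
```

```text
[[ 556.404007   -113.61657953  225.        ]
 [ 909.22075372 -116.16435785  225.        ]
 [ 553.11743828 -536.45040736  225.        ]]
[[-0.8, -10.5], [-2.3, -10.2], [-3.8, -9.8], [-5.3, -9.1], [-6.6, -8.2], [-7.7, -7.1], [-8.7, -5.9], [-9.5, -4.5], [-10.0, -3.1], [-10.4, -1.5]]
n 14 rot/row [ 0.    0.   -0.93]
-28.4 -23.1 8.2; -28.0 -23.6 8.2; -27.6 -24.0 8.2; -27.2 -24.5 8.2; -26.8 -24.9 8.2; -26.4 -25.3 8.2; -26.0 -25.8 8.2; -25.6 -26.2 8.2; -25.2 -26.6 8.2; -24.7 -27.0 8.2; -24.3 -27.4 8.2; -23.8 -27.8 8.2; -23.4 -28.2 8.2; -22.9 -28.5 8.2;
```

```bash
python3 -m crank '-0.6 -28.4 -23.1 8.2 0 0 -0.93; -0.6 -28 -23.6 8.2 0 0 -0.93; -0.6 -27.6 -24 8.2 0 0 -0.93; -0.6 -27.2 -24.5 8.2 0 0 -0.93; -0.6 -26.8 -24.9 8.2 0 0 -0.93; -0.6 -26.4 -25.3 8.2 0 0 -0.93; -0.6 -26 -25.8 8.2 0 0 -0.93; -0.6 -25.6 -26.2 8.2 0 0 -0.93; -0.6 -25.2 -26.6 8.2 0 0 -0.93; -0.6 -24.7 -27 8.2 0 0 -0.93' && python3 -m crank '-0.6 -24.3 -27.4 8.2 0 0 -0.93; -0.6 -23.8 -27.8 8.2 0 0 -0.93; -0.6 -23.4 -28.2 8.2 0 0 -0.93; -0.6 -22.9 -28.5 8.2 0 0 -0.93; -0.6 0 0 0 0 0 0; -0.6 0 0 0 0 0 0' && python3 plan.py 457 112 33 174.5
```

```text
time_s: 2.75
ee_pos: [379.2, 234.7, 142.9]
ee_rot: [180.0, 0.0, 170.8]
force: [0.3, 1.5, -0.3]
gripper_width: 73.0
gripper_force: 0.0
time_s: 3.5
ee_pos: [456.5, 112.1, 110.2]
ee_rot: [180.0, -0.0, 174.4]
force: [-0.6, -0.3, 0.3]
gripper_width: 73.1
gripper_force: 0.0
n 2 rot/row [ 0.01 -0.01 -0.03]
-0.3 -0.1 38.6; -0.3 -0.1 38.6;
```

```bash
python3 -m crank '-0.6 0 0 38 0 0 0; -0.6 0 0 39 0 0 0; -0.6 0 0 0 0 0 0; 1 0 0 0 0 0 0; 1 0 0 0 0 0 0; 1 0 0 0 0 0 0; 1 0 0 0 0 0 0; 1 0 0 0 0 0 0' 10 && python3 -m crank '1 0 0 0 0 0 0; 1 0 0 0 0 0 0; 1 0 0 0 0 0 0'
```

```text
time_s: 4.5
ee_pos: [456.8, 111.9, 33.4]
ee_rot: [180.0, 0.0, 174.5]
force: [0.5, -0.1, 0.8]
gripper_width: 25.9
gripper_force: 0.0
time_s: 4.88
ee_pos: [456.8, 112.9, 33.2]
ee_rot: [179.9, 0.0, 174.4]
force: [-0.4, 5.5, 0.3]
gripper_width: 16.2
gripper_force: 10.0
```

```bash
python3 -m crank '1 -0.8 1 -10.5 0 0 0; 1 -2.3 0 -10.2 0 0 0; 1 -3.8 0 -9.8 0 0 0; 1 -5.3 0 -9.1 0 0 0; 1 -6.6 0 -8.2 0 0 0; 1 -7.7 0 -7.1 0 0 0; 1 -8.7 0 -5.9 0 0 0; 1 -9.5 0 -4.5 0 0 0; 1 -10 0 -3.1 0 0 0; 1 -10.4 0 -1.5 0 0 0' && python3 -m crank '1 -4 0 0 0 0 0; 1 0 0 0 0 0 0; 1 0 0 0 0 0 0' && python3 - <<'E'
from h import *
a=[]
for c in("top","side"):
    im=grab_frame(c);cv2.imwrite(f"pics/{c}1.png",im)
    u=proj(c,[[560,100,60]])[0].astype(int)-[50,50]
    a.append(cv2.resize(im[u[1]:u[1]+100,u[0]:u[0]+100],None,fx=4,fy=4,interpolation=cv2.INTER_CUBIC))
cv2.imwrite("pics/lev.png",np.hstack(a))
E
```

```text
time_s: 6.12
ee_pos: [520.7, 106.5, 104.1]
ee_rot: [-180.0, -0.2, 174.5]
force: [-6.2, 3.1, 3.1]
gripper_width: 15.7
gripper_force: 10.0
time_s: 6.5
ee_pos: [526.0, 106.0, 104.5]
ee_rot: [-180.0, 0.1, 174.5]
force: [-3.1, 2.4, 4.8]
gripper_width: 16.0
gripper_force: 10.0
```

View pics/lev.png

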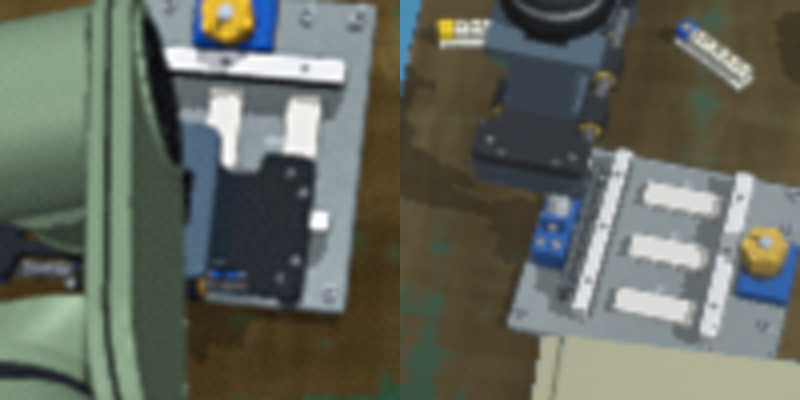

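The side view shows the jaw drawn back from the rails, so the lever is up at or near its stop. I'll nudge it to confirm.

```bash
python3 -m crank '1 -4 0 0 0 0 0; 1 -3 0 0 0 0 0; 1 0 0 0 0 0 0' && python3 -m crank '1 3 0 0 0 0 0; -0.5 0 0 0 0 0 0; -0.5 0 0 0 0 0 0; -0.5 0 0 0 0 0 0; -0.5 0 0 -30 0 0 0; -0.5 0 0 -35 0 0 0; -0.5 0 0 0 0 0 0' && python3 plan.py 437 296 90 189
```

```text
time_s: 6.98
ee_pos: [531.0, 105.4, 104.3]
ee_rot: [-180.0, -0.2, 174.5]
force: [-7.6, 1.0, 6.4]
gripper_width: 15.3
gripper_force: 10.0
time_s: 7.85
ee_pos: [531.6, 106.1, 170.7]
ee_rot: [179.9, 0.4, 174.5]
force: [0.6, 0.3, -0.0]
gripper_width: 67.9
gripper_force: 0.0
n 6 rot/row [ 0.01  0.06 -2.42]
18.8 30.0 13.4; 17.5 30.7 13.4; 16.2 31.4 13.4; 14.8 32.1 13.4; 13.5 32.7 13.4; 12.0 33.2 13.4;
```

```bash
python3 -m crank '-0.3 18.8 30 13.4 0 0 -2.4; -0.3 17.5 30.7 13.4 0 0 -2.4; -0.3 16.2 31.4 13.4 0 0 -2.4; -0.3 14.8 32.1 13.4 0 0 -2.4; -0.3 13.5 32.7 13.4 0 0 -2.4; -0.3 12 33.2 13.4 0 0 -2.4; -0.3 0 0 0 0 0 0; -0.3 0 0 0 0 0 0' && python3 plan.py 437 296 14 189 && python3 - <<'E'
from h import *
im=grab_frame("top");cv2.imwrite("pics/top2.png",im)
u=proj("top",[[560,100,60]])[0].astype(int)-[50,40]
a=cv2.resize(im[u[1]:u[1]+100,u[0]:u[0]+100],None,fx=4,fy=4,interpolation=cv2.INTER_CUBIC)
im=grab_frame("side");cv2.imwrite("pics/side2.png",im)
u=proj("side",[[437,296,20]])[0].astype(int)-[50,50];u=np.maximum(u,0)
b=cv2.resize(im[u[1]:u[1]+100,u[0]:u[0]+100],None,fx=4,fy=4,interpolation=cv2.INTER_CUBIC)
cv2.imwrite("pics/l2.png",np.hstack([a,b]))
E
```

```text
time_s: 8.85
ee_pos: [435.0, 295.2, 87.2]
ee_rot: [-180.0, -0.0, -171.1]
force: [-0.3, 0.6, -0.4]
gripper_width: 59.3
gripper_force: 0.0
n 2 rot/row [-0.02 -0.02 -0.06]
-1.1 0.3 36.6; -1.1 0.3 36.6;
```

View pics/l2.png

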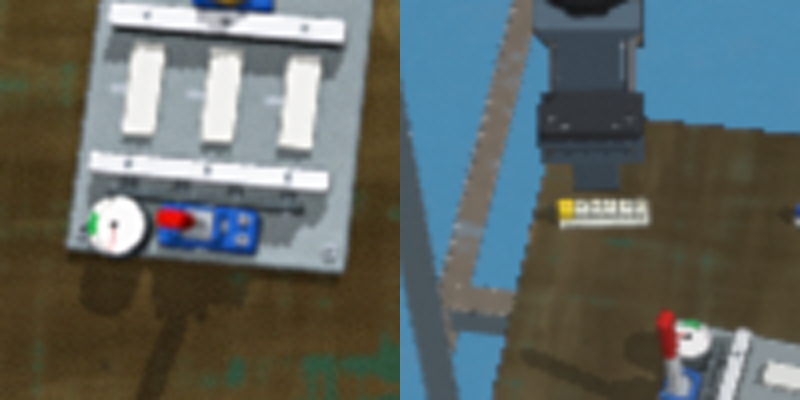

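The lever stands up, seen in the top crop at (175,218), and the gripper is over the yellow strip. Next I'll grasp it.

```bash
python3 -m crank '-0.3 -1 0.3 36 0 0 0; -0.3 -1 0.3 37 0 0 0; -0.3 0 0 0 0 0 0; 1 0 0 0 0 0 0; 1 0 0 0 0 0 0; 1 0 0 0 0 0 0; 1 0 0 0 0 0 0; 1 0 0 0 0 0 0; 1 0 0 0 0 0 0' 25 && python3 -m crank '1 0 0 -25 0 0 0; 1 0 0 -35 0 0 0; 1 0 0 0 0 0 0' && python3 - <<'E'
from h import *
H=np.array([612-87*.9954,97.5+87*.0958,40]);u=np.array([-.9954,.0958,0])
for c in("top","side"):
    im=cv2.imread(f"pics/{c}2.png");m=red(cv2.cvtColor(im,cv2.COLOR_BGR2HSV).astype(int))
    q=proj(c,H+[[0,0,70]])[0];v,w=np.nonzero(m);k=np.hypot(w-q[0],v-q[1])<25
    print(c,w[k].mean(),v[k].mean(),[proj(c,[H+70*(np.cos(t)*u+[0,0,np.sin(t)])])[0].round(1) for t in(1.2,1.3,1.45)])
import plan
y=[-1*0,50]
f=lambda a,b:(612+a*.9954+b*.0958,97.5-a*.0958+b*.9954)
print("nest1",f(-5,0),"nest2",f(-5,50))
plan.plan([*f(-5,50),80],plan.target(174.5))
E
```

```text
time_s: 10.07
ee_pos: [436.9, 296.7, 15.0]
ee_rot: [180.0, 0.0, -171.1]
force: [-0.5, 0.5, 2.2]
gripper_width: 17.7
gripper_force: 25.0
time_s: 10.45
ee_pos: [438.4, 297.6, 76.8]
ee_rot: [179.9, 0.3, -171.1]
force: [-0.1, -0.3, 0.1]
gripper_width: 17.6
gripper_force: 2.5
top 248.03225806451613 258.35483870967744 [array([247.6, 266.8]), array([247.8, 263.8]), array([248.1, 259.2])]
side 308.22727272727275 180.5681818181818 [array([302.9, 180.1]), array([305.1, 180. ]), array([308.6, 180.2])]
nest1 (607.023, 97.979) nest2 (611.813, 147.749)
n 6 rot/row [0.03 0.05 2.4 ]
-24.7 -29.1 -0.5; -25.9 -28.1 -0.5; -27.1 -27.0 -0.5; -28.2 -25.8 -0.5; -29.2 -24.6 -0.5; -30.2 -23.4 -0.5;
```

The lever reads a full 1.45 rad in both views. The grip force has sagged, so I'll lower the strip back and re-check the hold.

```bash
python3 -m crank '1 0 0 0 0 0 0; 1 0 0 0 0 0 0; 1 0 0 0 0 0 0; 1 0 0 0 0 0 0' 25 && python3 - <<'E'
from h import *
im=grab_frame("side")
u=proj("side",[[437,296,70]])[0].astype(int)-[40,40];u=np.maximum(u,0)
cv2.imwrite("pics/y3.png",cv2.resize(im[u[1]:u[1]+80,u[0]:u[0]+80],None,fx=5,fy=5,interpolation=cv2.INTER_CUBIC))
E
```

```text
time_s: 10.95
ee_pos: [436.6, 296.5, 74.1]
ee_rot: [-180.0, -0.1, -171.1]
force: [0.2, 0.0, 0.3]
gripper_width: 17.7
gripper_force: 25.0
```

View pics/y3.png

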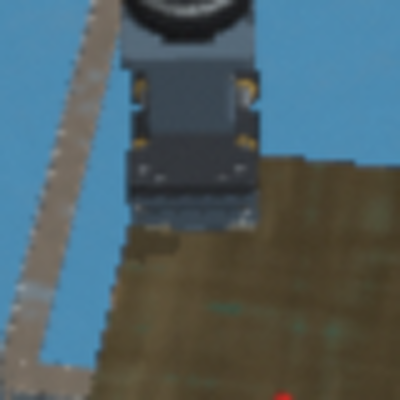

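The strip is hidden under the hand, but width 17.7 at 25 N says it's held. I'll carry it to the left rail.

```bash
python3 -m crank '1 -24.7 -29.1 -0.5 0 0 2.4; 1 -25.9 -28.1 -0.5 0 0 2.4; 1 -27.1 -27 -0.5 0 0 2.4; 1 -28.2 -25.8 -0.5 0 0 2.4; 1 -29.2 -24.6 -0.5 0 0 2.4; 1 -30.2 -23.4 -0.5 0 0 2.4; 1 0 0 0 0 0 0; 1 0 0 0 0 0 0' && python3 plan.py 611.8 147.7 45 174.5 0 20
```

```text
time_s: 12.0
ee_pos: [609.4, 146.9, 77.2]
ee_rot: [180.0, -0.1, 174.5]
force: [0.2, 0.3, -0.2]
gripper_width: 17.8
gripper_force: 25.0
n 2 rot/row [ 0.   -0.04 -0.02]
-1.2 0.5 16.1; -1.1 0.5 16.1;
```

```bash
python3 -m crank '1 -1.2 0.5 16 0 0 0; 1 -1.2 0.5 16 0 0 0; 1 0 0 0 0 0 0; 1 0 0 0 0 0 0' && python3 -m crank '1 0 0 4 0 0 0; 1 0 0 0 0 0 0' && python3 -m crank '1 0 0 4 0 0 0; 1 0 0 0 0 0 0' && python3 -m crank '1 0 0 3 0 0 0; 1 0 0 0 0 0 0; 1 0 0 0 0 0 0'
```

```text
time_s: 12.5
ee_pos: [612.6, 147.7, 45.4]
ee_rot: [-180.0, -0.0, 174.5]
force: [-0.2, -0.6, -1.4]
gripper_width: 18.0
gripper_force: 25.0
time_s: 12.75
ee_pos: [612.7, 147.4, 41.6]
ee_rot: [180.0, -0.0, 174.5]
force: [0.1, 1.4, 0.3]
gripper_width: 17.9
gripper_force: 25.0
time_s: 13.0
ee_pos: [612.5, 147.4, 37.3]
ee_rot: [-180.0, -0.0, 174.5]
force: [-0.4, 0.0, -0.6]
gripper_width: 17.8
gripper_force: 25.0
time_s: 13.38
ee_pos: [612.8, 147.5, 34.7]
ee_rot: [180.0, 0.0, 174.5]
force: [-0.7, 1.3, 0.6]
gripper_width: 17.8
gripper_force: 25.0
```

```bash
python3 -m crank '1 0 0 1 0 0 0; 1 0 0 1 0 0 0; 1 0 0 0 0 0 0' && python3 -m crank '0.3 0 0 0 0 0 0; 0.3 0 0 0 0 0 0; 0.3 0 0 0 0 0 0; 0.2 0 0 -25 0 0 0; 0.2 0 0 -40 0 0 0; 0 0 0 0 0 0 0' && python3 plan.py 626.5 298.3 85 143 && python3 - <<'E'
from h import *
models
E
```

```text
time_s: 13.75
ee_pos: [612.8, 147.5, 33.0]
ee_rot: [180.0, 0.0, 174.5]
force: [-0.9, -0.9, 3.0]
gripper_width: 18.0
gripper_force: 25.0
time_s: 14.5
ee_pos: [615.1, 147.9, 101.0]
ee_rot: [179.9, 0.4, 174.5]
force: [0.0, -0.4, -0.8]
gripper_width: 43.2
gripper_force: 0.0
n 4 rot/row [0.06 0.09 7.87]
0.8 37.7 4.1; 5.9 37.2 4.0; 11.0 36.1 4.0; 15.8 34.2 4.0;
```

```bash
python3 -m crank '-0.3 0.8 37.7 4 0 0 7.9; -0.3 5.9 37.2 4 0 0 7.9; -0.3 11 36.1 4 0 0 7.9; -0.3 15.8 34.2 4 0 0 8; -0.3 0 0 0 0 0 0; -0.3 0 0 0 0 0 0; -0.3 0 0 0 0 0 0' && python3 plan.py 626.5 298.3 14 142.7 && python3 - <<'E'
from h import *
I={c:grab_frame(c) for c in("top","side")}
for c in I:cv2.imwrite(f"pics/{c}4.png",I[c])
u=proj("top",[[600,130,20]])[0].astype(int)-[60,60]
a=cv2.resize(I["top"][u[1]:u[1]+100,u[0]:u[0]+100],None,fx=4,fy=4,interpolation=cv2.INTER_CUBIC)
u=proj("side",[[600,150,20]])[0].astype(int)-[50,60]
b=cv2.resize(I["side"][u[1]:u[1]+100,u[0]:u[0]+100],None,fx=4,fy=4,interpolation=cv2.INTER_CUBIC)
cv2.imwrite("pics/l4.png",np.hstack([a,b]))
E
```

```text
time_s: 15.38
ee_pos: [624.2, 296.5, 81.5]
ee_rot: [-180.0, -0.0, 142.7]
force: [0.4, -0.9, -0.2]
gripper_width: 59.4
gripper_force: 0.0
n 2 rot/row [-0.02 -0.    0.02]
-0.4 1.4 33.7; -0.4 1.4 33.7;
```

View pics/l4.png

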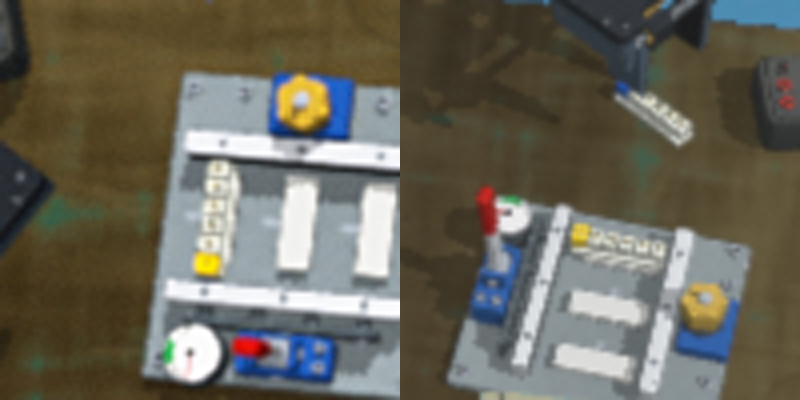

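The yellow strip lies on the left rail with its marker towards the jaw, at top crop (207,263). Now the blue strip.

```bash
python3 -m crank '-0.3 -0.4 1.4 33 0 0 0; -0.3 -0.4 1.4 34 0 0 0; -0.3 0 0 0 0 0 0; 1 0 0 0 0 0 0; 1 0 0 0 0 0 0; 1 0 0 0 0 0 0; 1 0 0 0 0 0 0; 1 0 0 0 0 0 0; 1 0 0 0 0 0 0' 25 && python3 -m crank '1 0 0 -25 0 0 0; 1 0 0 -45 0 0 0; 1 0 0 0 0 0 0; 1 0 0 0 0 0 0' && python3 plan.py 608 97.9 80 174.5
```

```text
time_s: 16.6
ee_pos: [626.6, 299.6, 14.9]
ee_rot: [180.0, 0.0, 142.8]
force: [-0.6, 0.6, 1.2]
gripper_width: 18.0
gripper_force: 25.0
time_s: 17.1
ee_pos: [626.1, 299.3, 84.1]
ee_rot: [-179.9, -0.0, 142.8]
force: [-0.5, 0.7, -1.2]
gripper_width: 17.9
gripper_force: 25.0
n 6 rot/row [-0.01 -0.01 -5.29]
-17.9 -28.6 0.7; -15.2 -30.1 0.7; -12.4 -31.4 0.7; -9.4 -32.4 0.7; -6.4 -33.1 0.7; -3.3 -33.5 0.7;
```

```bash
python3 -m crank '1 -17.9 -28.6 0.7 0 0 -5.3; 1 -15.2 -30.1 0.7 0 0 -5.3; 1 -12.4 -31.4 0.7 0 0 -5.3; 1 -9.4 -32.4 0.7 0 0 -5.3; 1 -6.4 -33.1 0.7 0 0 -5.3; 1 -3.3 -33.5 0.7 0 0 -5.3; 1 0 0 0 0 0 0; 1 0 0 0 0 0 0' && python3 plan.py 607.5 97.9 42 174.5 0 20
```

```text
time_s: 18.1
ee_pos: [608.1, 98.3, 79.4]
ee_rot: [180.0, -0.1, 174.5]
force: [-0.5, 0.3, -0.4]
gripper_width: 17.7
gripper_force: 25.0
n 2 rot/row [ 0.   -0.05  0.01]
0.2 -0.2 18.7; 0.2 -0.2 18.7;
```

```bash
python3 -m crank '1 0.3 -0.3 19 0 0 0; 1 0.3 0 19 0 0 0; 1 0 0 0 0 0 0' && python3 -m crank '1 0 0 3 0 0 0; 1 0 0 3 0 0 0; 1 0 0 2 0 0 0; 1 0 0 1 0 0 0; 1 0 0 0 0 0 0' && python3 -m crank '0.3 0 0 0 0 0 0; 0.3 0 0 0 0 0 0; 0.3 0 0 0 0 0 0; 0.2 0 0 -25 0 0 0; 0.2 0 0 -40 0 0 0; -0.1 0 0 0 0 0 0; -0.1 0 0 0 0 0 0' && python3 plan.py 681 90.5 85 144.5
```

```text
time_s: 18.48
ee_pos: [606.6, 98.7, 40.6]
ee_rot: [-180.0, -0.2, 174.6]
force: [-0.2, -0.2, -1.4]
gripper_width: 18.3
gripper_force: 25.0
time_s: 19.1
ee_pos: [608.0, 97.7, 33.5]
ee_rot: [180.0, 0.0, 174.6]
force: [-0.4, 1.0, -0.4]
gripper_width: 18.1
gripper_force: 25.0
time_s: 19.98
ee_pos: [607.4, 97.7, 98.0]
ee_rot: [-180.0, -0.0, 174.6]
force: [0.4, 0.4, -1.2]
gripper_width: 49.7
gripper_force: 0.0
n 4 rot/row [-0.   -0.01  7.52]
-18.5 -0.0 3.2; -18.3 2.4 3.2; -17.9 4.7 3.2; -17.1 7.0 3.3;
```

```bash
python3 -m crank '-0.2 -18.5 0 3 0 0 7.5; -0.2 -18.3 2.4 3 0 0 7.5; -0.2 -17.9 4.7 3.2 0 0 7.5; -0.2 -17.1 7 3.2 0 0 7.5; -0.2 0 0 0 0 0 0; -0.2 0 0 0 0 0 0' && python3 plan.py 681 90.7 46.5 144.5 && python3 - <<'E'
from h import *
I={c:grab_frame(c) for c in("top","side")}
for c in I:cv2.imwrite(f"pics/{c}5.png",I[c])
for c,p in(("top",[557,140,20]),("side",[620,90,20])):
    u=proj(c,[p])[0].astype(int)-[50,45]
    I[c]=cv2.resize(I[c][u[1]:u[1]+90,u[0]:u[0]+100],None,fx=4,fy=4,interpolation=cv2.INTER_CUBIC)
cv2.imwrite("pics/l5.png",np.hstack([I["top"],I["side"]]))
E
```

```text
time_s: 20.72
ee_pos: [680.2, 90.6, 85.0]
ee_rot: [-179.9, -0.1, 144.7]
force: [-0.2, 0.2, 0.2]
gripper_width: 54.6
gripper_force: 0.0
n 1 rot/row [-0.1  -0.13  0.17]
-0.6 0.6 38.5;
```

View pics/l5.png

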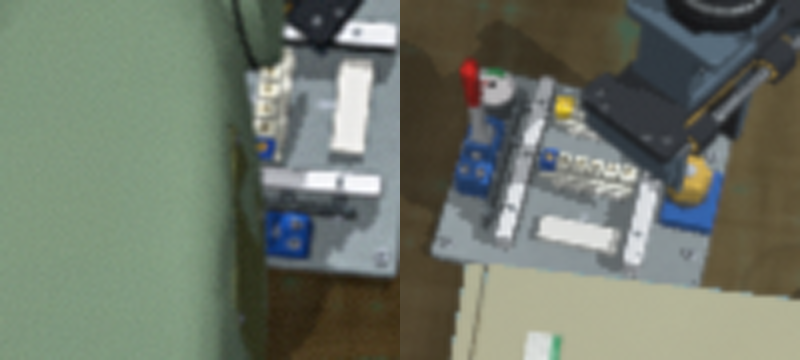

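The blue strip lies on the middle rail, marker at side crop (548,157). Next I'll grip the nut.

```bash
python3 -m crank '-0.2 -0.6 0.6 15 0 0 0; -0.2 0 0 23 0 0 0; -0.2 0 0 0 0 0 0; 1 0 0 0 0 0 0; 1 0 0 0 0 0 0; 1 0 0 0 0 0 0; 1 0 0 0 0 0 0; 1 0 0 0 0 0 0' 35 && python3 -c "
from h import *
s=env.state();print(s['torque'],s['qpos'])"
```

```text
time_s: 21.82
ee_pos: [681.9, 89.5, 48.9]
ee_rot: [-179.9, 0.0, 144.6]
force: [-2.2, -4.6, 3.5]
gripper_width: 31.9
gripper_force: 35.0
[-0.89034898  0.52325091 -0.00152222] [  6.56244791  36.16530547  86.20160509  -0.1162948   57.67966614
 -47.95528486]
```

```bash
python3 -m crank '1 0 0 0 0 0 0; 1 0 0 0 0 0 0; 1 0 0 0 0 0 5; 1 0 0 0 0 0 5; 1 0 0 0 0 0 0' 35 && python3 -c "
from h import *
s=env.state();print(s['torque'],s['qpos'])"
```

```text
time_s: 22.45
ee_pos: [681.8, 89.4, 48.9]
ee_rot: [-179.9, 0.0, 134.6]
force: [-2.1, -4.1, 3.6]
gripper_width: 32.2
gripper_force: 35.0
[-1.01235338  0.57900923 -0.10712936] [  6.55805635  36.16433591  86.20610575  -0.12660272  57.69098067
 -37.92595473]
```

```bash
python3 -m crank '1 0 0 0 0 0 6; 1 0 0 0 0 0 6; 1 0 0 0 0 0 6; 1 0 0 0 0 0 6; 1 0 0 0 0 0 6; 1 0 0 0 0 0 6; 1 0 0 0 0 0 6; 1 0 0 0 0 0 6; 1 0 0 0 0 0 0' 45 && python3 -c "
from h import *
s=env.state();print(s['torque'],s['qpos'])"
```

```text
time_s: 23.58
ee_pos: [681.2, 89.2, 48.8]
ee_rot: [-179.9, 0.1, 86.5]
force: [-3.4, -5.6, 4.4]
gripper_width: 31.3
gripper_force: 45.0
[-1.13856091  0.88688718 -0.0379672 ] [ 6.55384021 36.15415917 86.23168656 -0.14033421 57.75784204 10.0796302 ]
```

```bash
python3 -m crank '1 0 0 0 0 0 6; 1 0 0 0 0 0 6; 1 0 0 0 0 0 6; 1 0 0 0 0 0 6; 1 0 0 0 0 0 6; 1 0 0 0 0 0 6; 1 0 0 0 0 0 6; 1 0 0 0 0 0 6; 1 0 0 0 0 0 6; 1 0 0 0 0 0 6' && python3 -m crank '1 0 0 0 0 0 0; 1 0 0 0 0 0 0; -0.2 0 0 0 0 0 0; -0.2 0 0 0 0 0 0; -0.2 0 0 0 0 0 0; -0.2 0 0 -30 0 0 0; -0.2 0 0 -50 0 0 0; -0.2 0 0 -20 0 0 0; -0.2 0 0 0 0 0 0' && python3 plan.py 532 106 170 174.5
```

```text
time_s: 24.82
ee_pos: [680.6, 89.5, 48.8]
ee_rot: [-180.0, 0.2, 26.4]
force: [-5.8, -3.8, 4.8]
gripper_width: 31.5
gripper_force: 45.0
time_s: 25.95
ee_pos: [683.6, 91.1, 150.1]
ee_rot: [179.9, -0.3, 26.6]
force: [0.9, -0.2, 0.3]
gripper_width: 55.0
gripper_force: 0.0
n 17 rot/row [ 0.02  0.   -8.7 ]
-7.6 -4.8 -1.2; -6.8 -5.9 -1.2; -5.8 -6.8 -1.2; -4.7 -7.6 -1.2; -3.5 -8.2 -1.2; -2.2 -8.7 -1.2; -0.9 -8.9 -1.2; 0.5 -8.9 -1.2; 1.8 -8.8 -1.2; 3.1 -8.4 -1.2; 4.4 -7.8 -1.2; 5.5 -7.1 -1.2; 6.5 -6.2 -1.2; 7.4 -5.1 -1.2; 8.1 -3.9 -1.2; 8.6 -2.7 -1.2; 8.9 -1.3 -1.2;
```

```bash
python3 plan.py 517 106.8 170 -5.5; python3 -c "
import numpy as np
th=np.linspace(1.45,-0.03,13);print(np.c_[np.diff(-70*np.cos(th)),-np.diff(70*np.sin(th))].round(1).tolist())"
```

```text
n 5 rot/row [ 0.   -0.06  6.42]
-28.4 -17.7 -4.1; -30.2 -14.4 -4.1; -31.6 -11.0 -4.1; -32.6 -7.4 -4.0; -33.3 -3.7 -4.0; 
[[-8.5, 1.6], [-8.2, 2.6], [-7.8, 3.6], [-7.3, 4.5], [-6.7, 5.4], [-6.0, 6.2], [-5.2, 6.9], [-4.3, 7.5], [-3.4, 7.9], [-2.4, 8.3], [-1.3, 8.5], [-0.3, 8.6]]
```

```bash
python3 -m crank '-0.3 -28.4 -17.7 -4 0 0 6.4; -0.3 -30.2 -14.4 -4 0 0 6.4; -0.3 -31.6 -11 -4 0 0 6.4; -0.3 -32.6 -7.4 -4 0 0 6.4; -0.3 -33.3 -3.7 -4 0 0 6.4; -0.3 0 0 0 0 0 0; -0.3 0 0 0 0 0 0; -0.3 0 0 30 0 0 0; -0.3 0 0 36 0 0 0; -0.3 0 0 0 0 0 0' 15 && python3 -m crank '-0.3 0 0 0 0 0 0; 1 0 0 0 0 0 0; 1 0 0 0 0 0 0; 1 0 0 0 0 0 0; 1 0 0 0 0 0 0; 1 0 0 0 0 0 0'
```

```text
time_s: 27.2
ee_pos: [514.5, 105.9, 99.2]
ee_rot: [179.9, 0.4, -5.4]
force: [0.1, 0.8, 0.8]
gripper_width: 59.1
gripper_force: 0.0
time_s: 27.95
ee_pos: [515.8, 106.8, 102.2]
ee_rot: [-179.9, -0.0, -5.5]
force: [-0.7, 0.8, 0.6]
gripper_width: 15.6
gripper_force: 15.0
```

```bash
python3 -m crank '1 -8.5 0 1.6 0 0 0; 1 -8.2 0 2.6 0 0 0; 1 -7.8 0 3.6 0 0 0; 1 -7.3 0 4.5 0 0 0; 1 -6.7 0 5.4 0 0 0; 1 -6 0 6.2 0 0 0; 1 -5.2 0 6.9 0 0 0; 1 -4.3 0 7.5 0 0 0; 1 -3.4 0 7.9 0 0 0; 1 -2.4 0 8.3 0 0 0' && python3 -m crank '1 -1.3 0 8.5 0 0 0; 1 -0.3 0 8.6 0 0 0; 1 0 0 0 0 0 0; 1 0 0 0 0 0 0'
```

```text
time_s: 29.2
ee_pos: [454.6, 113.0, 48.0]
ee_rot: [-179.9, 0.1, -5.5]
force: [-4.0, 6.1, 7.9]
gripper_width: 16.0
gripper_force: 15.0
time_s: 29.7
ee_pos: [451.9, 113.3, 29.8]
ee_rot: [-179.9, 0.3, -5.5]
force: [-4.5, 7.8, -0.2]
gripper_width: 15.7
gripper_force: 15.0
```

```bash
python3 -m crank '-0.3 0 0 0 0 0 0; -0.3 0 0 0 0 0 0; -0.3 0 0 0 0 0 0; -0.3 0 0 -25 0 0 0; -0.3 0 0 -30 0 0 0; 1 0 0 0 0 0 0; 1 0 0 0 0 0 0; 1 0 0 0 0 0 0; 1 0 0 0 0 0 0; 1 0 0 0 0 0 0' && python3 -m crank '1 0 0 10 0 0 0; 1 0 0 10 0 0 0; 1 0 0 5 0 0 0; 1 0 0 4 0 0 0; 1 0 0 0 0 0 0; 1 0 0 0 0 0 0'
```

```text
time_s: 30.95
ee_pos: [454.4, 112.2, 85.0]
ee_rot: [180.0, 0.1, -5.4]
force: [0.3, 0.1, -0.2]
gripper_width: 12.1
gripper_force: 0.0
time_s: 31.7
ee_pos: [453.5, 112.2, 57.4]
ee_rot: [180.0, 0.1, -5.4]
force: [-6.0, 0.0, 14.0]
gripper_width: 0.6
gripper_force: 7.2
```

```bash
python3 - <<'E'
from h import *
u=proj("top",[[560,100,60]])[0].astype(int)-[50,50]
for dy in(-89,-59,-38):
  for dx in(-38,38,-89,89):
    print(dy,dx,[((proj("top",[[526+dx,106+dy,z]])[0]-u+.5)*4).round().tolist() for z in(165,230)])
E
python3 -m crank '1 0 0 -40 0 0 0; 0.3 0 0 -40 0 0 0; 0.2 0 -40 -20 0 0 0;  0.2 0 -40 0 0 0 0; 0.2 0 0 0 0 0 0'
```

```text
-89 -38 [[319.0, 298.0], [304.0, 282.0]]
-89 38 [[320.0, 160.0], [305.0, 134.0]]
-89 -89 [[319.0, 394.0], [303.0, 384.0]]
-89 89 [[321.0, 69.0], [306.0, 37.0]]
-59 -38 [[264.0, 299.0], [245.0, 283.0]]
-59 38 [[265.0, 161.0], [247.0, 135.0]]
-59 -89 [[262.0, 394.0], [243.0, 384.0]]
-59 89 [[266.0, 70.0], [248.0, 38.0]]
-38 -38 [[225.0, 300.0], [203.0, 283.0]]
-38 38 [[227.0, 161.0], [206.0, 135.0]]
-38 -89 [[223.0, 395.0], [201.0, 385.0]]
-38 89 [[228.0, 71.0], [207.0, 39.0]]
time_s: 32.33
ee_pos: [463.0, 193.8, 156.5]
ee_rot: [-180.0, -0.1, -5.2]
force: [0.3, -0.6, -1.0]
gripper_width: 35.5
gripper_force: 0.0
```

```bash
python3 - <<'E'
from h import *
I={c:grab_frame(c) for c in("top","side")}
for c in I:cv2.imwrite(f"pics/{c}6.png",I[c])
def cr(c,p,w,f):
    u=proj(c,[p])[0].astype(int)-[w//2,w//2]
    return cv2.resize(I[c][u[1]:u[1]+w,u[0]:u[0]+w],None,fx=f,fy=f,interpolation=cv2.INTER_CUBIC)
g=np.hstack([np.vstack([cr(c,[545,150,30],30,10)for c in I]),np.vstack([cr(c,[600,110,30],60,5)for c in I])])
cv2.imwrite("pics/l6.png",g)
print("probe");fit(I,red,[461,-317,82],[(0,0,84,13,25.5,38.5)],[(0,0,130,60,32,32)])
for c in I:
  for n in("probe_mid","probe_tip","rest"):
    print(c,n,[([round(x) for x in d["point"]],round(d["p"],2)) for d in models.search_frame(n,c)[:2]])
E
```

```text
probe
['top'] [ 464.8 -312.3   80.6] cost 0.271
['side'] [ 462.2 -310.6   82.2] cost 0.361
['top', 'side'] [ 464.  -312.3   80.6] cost 0.329
top probe_mid [([678, 87, 49], 0.66), ([463, -307, 39], 0.51)]
top probe_tip [([468, -305, 40], 0.63)]
top rest [([455, -317, 4], 0.88)]
side probe_mid [([461, -309, 40], 0.77)]
side probe_tip [([464, -310, 38], 0.69), ([597, 83, 14], 0.38)]
side rest [([466, -324, 10], 0.56)]
```

View pics/l6.png

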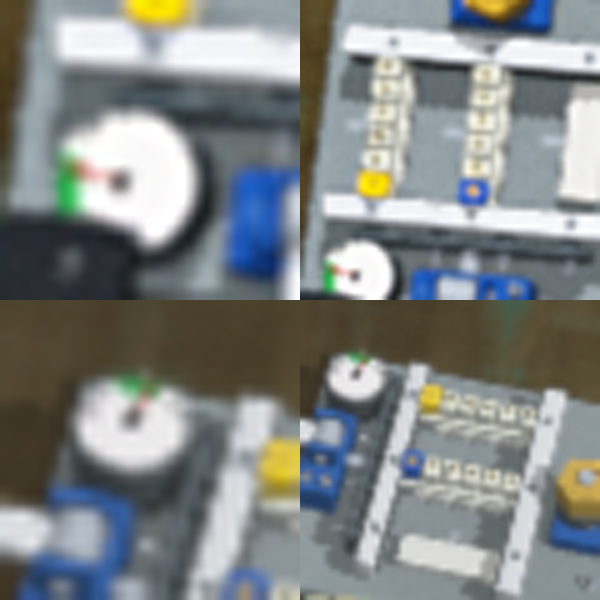

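The needle points left into the green band, from hub (120,180) towards (75,165) in the crop. Both strips are clamped between jaw and fence. I'll quantify the needle angle and whether the probe has shifted.

```bash
python3 - <<'E'
from h import *
hs=lambda r:cv2.cvtColor(r,cv2.COLOR_BGR2HSV).astype(int)
for c in("top","side"):
    im=cv2.imread(f"pics/{c}6.png")
    r=rect(c,im,510,580,115,185,28,8);h=hs(r);v,w=np.mgrid[:r.shape[0],:r.shape[1]]
    X=580-v/8;Y=185-w/8
    wh=(h[...,1]<60)&(h[...,2]>185)&(X<562)&(Y>120)
    n,l,st,ce=cv2.connectedComponentsWithStats(wh.astype(np.uint8));k=1+st[1:,4].argmax()
    dark=(h[...,2]<110)&(np.hypot(w-ce[k][0],v-ce[k][1])<60)
    hub=(X[dark].mean(),Y[dark].mean());rd=((h[...,0]<9)|(h[...,0]>170))&(h[...,1]>70)&(h[...,2]>120)&(np.hypot(X-hub[0],Y-hub[1])<17)
    gr=(h[...,0]>45)&(h[...,0]<80)&(h[...,1]>90)&(np.hypot(X-hub[0],Y-hub[1])<22)
    ang=lambda m:np.degrees(np.arctan2((Y-hub[1])[m],-(X-hub[0])[m]))-5.5
    print(c,"dial",580-ce[k][1]/8,185-ce[k][0]/8,"hub",np.round(hub,1),"needle",ang(rd).mean().round(),rd.sum(),"green",np.percentile(ang(gr),[2,98]).round(),gr.sum())
    for t in(0,6):
        q=cv2.imread(f"pics/{c}{t}.png");m=red(hs(q));m[:, :]&=True
        u=proj(c,[[461,-317,32]])[0];b,a=np.nonzero(m);k2=np.hypot(a-u[0],b-u[1])<40
        P=back(c,np.c_[a[k2],b[k2]],32);d=np.linalg.svd(P[:,:2]-P[:,:2].mean(0))[2][0]
        s=(P[:,:2]-P[:,:2].mean(0))@d;print(t,k2.sum(),"mid",(P[:,:2].mean(0)).round(1),((P[s.argmin()]+P[s.argmax()])/2).round(1),"ang",np.degrees(np.arctan2(d[1],d[0])).round(1))
E
```

```text
<stdin>:10: RuntimeWarning: Mean of empty slice.
  ret = ret.dtype.type(ret / rcount)
<stdin>:13: RuntimeWarning: Mean of empty slice.
Traceback (most recent call last):
IndexError: index -1 is out of bounds for axis 0 with size 0
```

```bash
python3 - <<'E'
from h import *
hs=lambda r:cv2.cvtColor(r,cv2.COLOR_BGR2HSV).astype(int)
for c,hub in(("top",(120,180)),("side",(132,118))):
    im=cv2.imread(f"pics/{c}6.png");u=proj(c,[[545,150,30]])[0].astype(int)-15
    H=back(c,u+np.array(hub)/10-.5,28)[0]
    cr=cv2.resize(im[u[1]:u[1]+30,u[0]:u[0]+30],None,fx=10,fy=10,interpolation=cv2.INTER_CUBIC);h=hs(cr);f=cr.astype(int)
    def a(m):
        v,w=np.nonzero(m);P=back(c,u+np.c_[w,v]/10-.5,28)-H;k=np.hypot(P[:,0],P[:,1])<21;P=P[k]
        return np.degrees(np.arctan2(P[:,1],-P[:,0]))-5.5
    n=a((f[...,2]-f[...,1]>35)&(f[...,2]-f[...,0]>20));g=a((f[...,1]-f[...,2]>40)&(f[...,1]-f[...,0]>20))
    print(c,H.round(),"needle",n.mean().round(),n.size,"green",np.percentile(g,[2,50,98]).round())
    for t in(0,6):
        q=cv2.imread(f"pics/{c}{t}.png");m=red(hs(q))
        uu=proj(c,[[461,-317,32]])[0];b,aa=np.nonzero(m);k2=np.hypot(aa-uu[0],b-uu[1])<40
        P=back(c,np.c_[aa[k2],b[k2]],32)[:,:2];d=np.linalg.svd(P-P.mean(0))[2][0];s=(P-P.mean(0))@d
        print(t,k2.sum(),"mid",P.mean(0).round(1),((P[s.argmin()]+P[s.argmax()])/2).round(1),"ang",np.degrees(np.arctan2(d[1],d[0])).round(1))
E
```

```text
top [539. 159.  28.] needle 100.0 232 green [ 49.  74. 110.]
0 197 mid [ 462.9 -314. ] [ 465.7 -312.9] ang -99.6
6 197 mid [ 465.9 -309. ] [ 465.8 -307. ] ang -99.8
side [533. 164.  28.] needle nan 0 green [59. 75. 90.]
0 145 mid [ 459.7 -313.2] [ 458.6 -310.2] ang -99.7
6 148 mid [ 462.6 -308.2] [ 464.5 -306.7] ang -99.9<stdin>:11: RuntimeWarning: Mean of empty slice.
  ret = ret.dtype.type(ret / rcount)
```

```bash
cat > lean.py <<'E'
import sys
from plan import *
def lean(yaw,a=-35): return Ro.from_euler("ZYX",[yaw,0,180],degrees=True)*Ro.from_euler("x",a,degrees=True)
if __name__=="__main__":
    a=list(map(float,sys.argv[1:])); plan(a[:3],lean(a[3],a[4]),a[5] if len(a)>5 else 40)
E
python3 lean.py 420 0 190 80.3 -35 40
```

```text
n 11 rot/row [-2.56  2.38 -7.54]
-2.2 17.7 -3.1; -4.3 17.4 -2.4; -6.5 16.7 -1.9; -8.6 15.8 -1.5; -10.5 14.6 -1.2; -12.3 13.2 -1.0; -13.9 11.5 -1.0; -15.2 9.6 -1.2; -16.3 7.6 -1.4; -17.1 5.5 -1.8; -17.6 3.3 -2.4;
```

```bash
python3 -m crank '0.2 -2.2 17.7 -3.1 -2.56 2.38 -7.54; 0.2 -4.3 17.4 -2.4 -2.56 2.38 -7.54; 0.2 -6.5 16.7 -1.9 -2.56 2.38 -7.54; 0.2 -8.6 15.8 -1.5 -2.56 2.38 -7.54; 0.2 -10.5 14.6 -1.2 -2.56 2.38 -7.54; 0.2 -12.3 13.2 -1 -2.56 2.38 -7.54; 0.2 -13.9 11.5 -1 -2.56 2.38 -7.54; 0.2 -15.2 9.6 -1.2 -2.56 2.38 -7.54; 0.2 -16.3 7.6 -1.4 -2.56 2.38 -7.54; 0.2 -17.1 5.5 -1.8 -2.56 2.38 -7.54' && python3 -m crank '0.2 -17.6 3.3 -2.4 -2.56 2.38 -7.54; 0.2 0 0 0 0 0 0; 0.2 0 0 0 0 0 0' && python3 lean.py 416 -304 101 80.3 -35 35; python3 - <<'E'
from h import *
print(env.state()["qpos"].round(0))
I={c:grab_frame(c) for c in("top","side")}
for c in I:cv2.imwrite(f"pics/{c}7.png",I[c])
u0=proj("top",[[545,150,30]])[0].astype(int)-15
def cr(c,p,w,f):
    u=proj(c,[p])[0].astype(int)-[w//2,w//2]
    return cv2.resize(I[c][u[1]:u[1]+w,u[0]:u[0]+w],None,fx=f,fy=f,interpolation=cv2.INTER_CUBIC)
cv2.imwrite("pics/l7.png",np.vstack([np.hstack([cr("top",[540,158,28],30,10),cr("top",[462,-300,30],75,4)]),np.hstack([cr("side",[540,158,28],30,10),cr("side",[462,-300,30],75,4)])]))
hs=lambda r:cv2.cvtColor(r,cv2.COLOR_BGR2HSV).astype(int)
for c in I:
    m=red(hs(I[c]));uu=proj(c,[[461,-312,32]])[0];b,aa=np.nonzero(m);k2=np.hypot(aa-uu[0],b-uu[1])<40
    P=back(c,np.c_[aa[k2],b[k2]],32)[:,:2];d=np.linalg.svd(P-P.mean(0))[2][0]
    print(c,k2.sum(),P.mean(0).round(1),np.degrees(np.arctan2(d[1],d[0])).round(1))
E
```

```text
time_s: 33.98
ee_pos: [423.8, 17.5, 187.4]
ee_rot: [147.5, -2.1, 73.1]
force: [-1.0, -0.2, -0.5]
gripper_width: 36.5
gripper_force: 0.0
time_s: 34.35
ee_pos: [421.2, 2.2, 190.3]
ee_rot: [145.2, -0.3, 79.7]
force: [-0.2, 0.8, -0.4]
gripper_width: 36.2
gripper_force: 0.0
n 10 rot/row [-0.02  0.01 -0.07]
-30.3 -0.9 10.0; -30.3 -1.0 10.0; -30.3 -1.0 10.0; -30.3 -1.0 10.0; -30.3 -1.1 10.0; -30.3 -1.1 10.0; -30.3 -1.2 10.0; -30.3 -1.2 10.0; -30.3 -1.2 10.0; -30.3 -1.3 10.0; 
[  5.  -8. 134. -25.  21.  36.]
top 197 [ 465.9 -308.8] -99.7
side 151 [ 462.6 -307.7] -99.8
```

View pics/l7.png

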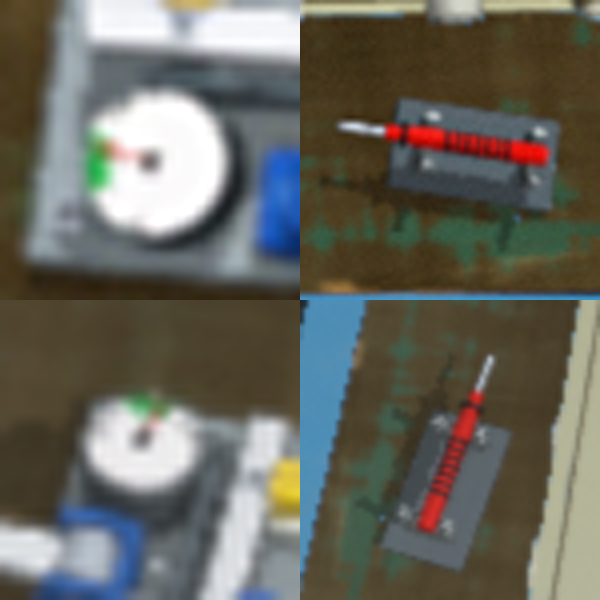

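The needle stands inside the green at about 1.7 rad, pointing at crop (107,152). The probe still lies in both forks, moved about 6 mm along its axis. Now I'll go and get it.

```bash
python3 -m crank '0.2 -30.3 -0.9 10 0 0 0; 0.2 -30.3 -1 10 0 0 0; 0.2 -30.3 -1 10 0 0 0; 0.2 -30.3 -1 10 0 0 0; 0.2 -30.3 -1.1 10 0 0 0; 0.2 -30.3 -1.1 10 0 0 0; 0.2 -30.3 -1.2 10 0 0 0; 0.2 -30.3 -1.2 10 0 0 0; 0.2 -30.3 -1.2 10 0 0 0; 0.2 -30.3 -1.3 10 0 0 -0.7' && python3 -m crank '0.2 0 0 0 0 0 0; 0.2 0 0 0 0 0 0' && python3 lean.py 461.2 -312 36.1 80.3 -35 25; python3 -c "
from h import *;print(env.state()['qpos'].round(0))"
```

```text
time_s: 35.7
ee_pos: [415.8, -265.2, 107.5]
ee_rot: [145.8, -0.1, 80.7]
force: [0.8, -0.1, 0.3]
gripper_width: 36.7
gripper_force: 0.0
time_s: 35.95
ee_pos: [415.2, -263.4, 107.6]
ee_rot: [145.9, -0.2, 80.7]
force: [-0.3, -0.5, -0.3]
gripper_width: 36.6
gripper_force: 0.0
n 4 rot/row [-0.22 -0.1   0.07]
-10.2 1.0 22.2; -10.2 0.9 22.3; -10.1 0.9 22.3; -10.1 0.8 22.3; 
[-47.  10. 133.  67.  22. -98.]
```

```bash
python3 lean.py 430 -307 81 80.3 -35 10
```

```text
n 6 rot/row [-0.15 -0.06  0.05]
-6.8 0.5 5.7; -6.8 0.5 5.7; -6.8 0.5 5.7; -6.8 0.5 5.7; -6.8 0.5 5.7; -6.8 0.5 5.7;
```

```bash
python3 -m crank '0.2 -6.8 0.5 5.7 -0.15 0 0; 0.2 -6.8 0.5 5.7 -0.15 0 0; 0.2 -6.8 0.5 5.7 -0.15 0 0; 0.2 -6.8 0.5 5.7 -0.15 0 0; 0.2 -6.8 0.5 5.7 -0.15 0 0; 0.2 -6.8 0.5 5.7 -0.15 0 0; 0.2 0 0 0 0 0 0; 0.2 0 0 0 0 0 0' && python3 lean.py 461.2 -312 36.1 80.3 -35 10; python3 -c "
from h import *;print(env.state()['qpos'].round(0))"
```

```text
time_s: 36.95
ee_pos: [429.8, -307.8, 81.3]
ee_rot: [145.0, -0.1, 80.7]
force: [0.5, -0.3, -0.4]
gripper_width: 36.5
gripper_force: 0.0
n 6 rot/row [ 0.01 -0.05  0.04]
0.1 -0.0 9.2; 0.2 -0.0 9.2; 0.2 -0.0 9.2; 0.2 -0.0 9.2; 0.2 -0.0 9.2; 0.2 -0.0 9.2; 
[ -50.   16.  131.   77.   23. -111.]
```

```bash
python3 -m crank '0.2 0.2 0 9.2 0 0 0; 0.2 0.2 0 9.2 0 0 0; 0.2 0.2 0 9.2 0 0 0; 0.2 0.2 0 9.2 0 0 0; 0.2 0.2 0 9.2 0 0 0; 0.2 0.2 0 9.2 0 0 0; 0.2 0 0 0 0 0 0; 0.2 0 0 0 0 0 0' && python3 -m crank '1 0 0 0 0 0 0; 1 0 0 0 0 0 0; 1 0 0 0 0 0 0; 1 0 0 0 0 0 0; 1 0 0 0 0 0 0; 1 0 0 0 0 0 0' 30; python3 -c "
from h import *;print(env.state()['qpos'].round(0))"
```

```text
time_s: 37.95
ee_pos: [461.2, -311.9, 36.4]
ee_rot: [144.9, -0.1, 80.7]
force: [-0.1, 0.1, -0.5]
gripper_width: 36.5
gripper_force: 0.0
time_s: 38.7
ee_pos: [461.0, -312.0, 36.1]
ee_rot: [145.0, -0.1, 80.7]
force: [-5.5, 1.2, 4.3]
gripper_width: 14.8
gripper_force: 30.0
[ -47.   23.  130.   96.   21. -129.]
```

```bash
python3 -m crank '1 0 6 -8 0 0 0; 1 0 12 -17 0 0 0; 1 0 12 -17 0 0 0; 1 0 12 -17 0 0 0; 1 0 0 0 0 0 0; 1 0 0 0 0 0 0' && python3 lean.py 430 -20 175 80.3 -35 30;  python3 -c "
from h import *;print(env.state()['qpos'].round(0))"
```

```text
time_s: 39.45
ee_pos: [461.7, -311.7, 107.8]
ee_rot: [145.0, -0.1, 80.7]
force: [0.0, -0.4, -0.6]
gripper_width: 14.8
gripper_force: 30.0
n 11 rot/row [ 0.   -0.03  0.02]
25.7 -2.4 -9.0; 25.7 -2.4 -9.1; 25.7 -2.4 -9.1; 25.7 -2.4 -9.1; 25.7 -2.4 -9.1; 25.7 -2.4 -9.1; 25.7 -2.4 -9.1; 25.7 -2.4 -9.1; 25.7 -2.5 -9.2; 25.7 -2.5 -9.2; 25.7 -2.5 -9.2; 
[-47.  15. 126.  64.  23. -95.]
```

```bash
python3 -m crank '1 20 -2 -7 0 0 0; 1 20 -2 -7 0 0 0; 1 20 -2 -7 0 0 0; 1 20 -2 -7 0 0 0; 1 20 -2 -7 0 0 0; 1 20 -2 -7 0 0 0; 1 20 -2 -7 0 0 0; 1 20 -2 -7 0 0 0; 1 20 -2 -7 0 0 0; 1 20 -2 -7 0 0 0' && python3 -m crank '1 25 -2.5 -9 0 0 0; 1 25 -2.5 -9 0 0 0; 1 25 -2.5 -9 0 0 0; 1 0 0 0 0 0 0' && python3 -c "
from h import *;print(env.state()['qpos'].round(0))" && python3 plan.py 470 20 180 -5.5 -35 30
```

```text
time_s: 40.7
ee_pos: [437.0, -103.6, 154.4]
ee_rot: [145.0, -0.1, 80.7]
force: [0.4, -0.2, -1.2]
gripper_width: 14.6
gripper_force: 30.0
time_s: 41.2
ee_pos: [429.2, -38.8, 168.7]
ee_rot: [145.2, -0.1, 81.1]
force: [0.5, -0.4, -0.2]
gripper_width: 15.0
gripper_force: 30.0
[ -5.  -5. 136.  -8.  14.  11.]
n 12 rot/row [ 4.47 -4.49  6.18]
5.4 2.7 0.7; 5.7 2.1 0.1; 5.8 1.5 -0.5; 5.9 0.8 -1.0; 5.8 0.0 -1.5; 5.7 -0.7 -2.0; 5.4 -1.5 -2.3; 5.0 -2.2 -2.6; 4.5 -3.0 -2.7; 3.9 -3.6 -2.8; 3.3 -4.2 -2.8; 2.6 -4.8 -2.7;
```

```bash
python3 -m crank '1 5.4 2.7 0.7 4.47 -4.49 6.18; 1 5.7 2.1 0.1 4.47 -4.49 6.18; 1 5.8 1.5 -0.5 4.47 -4.49 6.18; 1 5.9 0.8 -1 4.47 -4.49 6.18; 1 5.8 0 -1.5 4.47 -4.49 6.18; 1 5.7 -0.7 -2 4.47 -4.49 6.18; 1 5.4 -1.5 -2.3 4.47 -4.49 6.18; 1 5 -2.2 -2.6 4.47 -4.49 6.18; 1 4.5 -3 -2.7 4.47 -4.49 6.18; 1 3.9 -3.6 -2.8 4.47 -4.49 6.18' && python3 -m crank '1 3.3 -4.2 -2.8 4.47 -4.49 6.18; 1 2.6 -4.8 -2.7 4.47 -4.49 6.18; 1 0 0 0 0 0 0; 1 0 0 0 0 0 0' && python3 plan.py 500 40 180 -5.5 -35 30; python3 - <<'E'
from h import *
from scipy.spatial.transform import Rotation as Ro
s=env.state();print(s["qpos"].round(0))
R=Ro.from_euler("xyz",s["ee_rot"],degrees=True).as_matrix();p=s["ee_pos"]
tip=p+R@[82,0,-5+0];print("pred tip",tip.round(1))
I={c:grab_frame(c) for c in("top","side")}
for c in I:
    cv2.imwrite(f"pics/{c}8.png",I[c]);print(c,proj(c,[tip,p+R@[45,0,-5]]).round(1).tolist())
    print([([round(x) for x in d["point"]],round(d["p"],2)) for d in models.search_frame("probe_tip",c)[:2]])
E
```

```text
time_s: 42.45
ee_pos: [460.1, 11.1, 176.6]
ee_rot: [178.9, 25.1, 11.7]
force: [-0.1, -0.1, -0.7]
gripper_width: 14.7
gripper_force: 30.0
time_s: 42.95
ee_pos: [466.0, 20.3, 179.1]
ee_rot: [-179.3, 33.9, -2.3]
force: [-0.1, 0.3, -0.3]
gripper_width: 15.1
gripper_force: 30.0
n 2 rot/row [ 0.56 -0.54  1.3 ]
13.5 -10.6 -9.5; 13.2 -11.0 -9.5; 
[-0. 29. 88.  2. 97. 92.]
pred tip [536.7  17.4 137.5]
top [[285.7, 248.0], [284.0, 260.3]]
[]
side [[311.1, 200.8], [299.8, 194.7]]
[([464, -507, 55], 0.7), ([441, 15, 198], 0.58)]
```

```bash
python3 plan.py 440 -20 180 -5.5 0 30
```

```text
n 4 rot/row [0.09 8.46 0.7 ]
-5.1 10.4 3.2; -5.4 10.5 2.4; -5.6 10.6 1.6; -5.6 10.6 0.8;
```

```bash
python3 -m crank '1 -5 10.4 3.2 0 8.5 0.7; 1 -5.4 10.5 2.4 0 8.5 0.7; 1 -5.6 10.6 1.6 0 8.5 0.7; 1 -5.6 10.6 0.8 0 8.5 0.7; 1 0 0 0 0 0 0; 1 0 0 0 0 0 0; 1 0 0 0 0 0 0' && python3 - <<'E'
from h import *
from scipy.spatial.transform import Rotation as Ro
s=env.state();R=Ro.from_euler("xyz",s["ee_rot"],degrees=True).as_matrix();p=s["ee_pos"]
a=[]
for c in("top","side"):
    im=grab_frame(c);cv2.imwrite(f"pics/{c}9.png",im)
    P=proj(c,[p+R@[82,0,5],p+R@[45,0,5]]);u=P[0].astype(int)-[25,25];print(c,u,P.round(1).tolist())
    cr=cv2.resize(im[u[1]:u[1]+50,u[0]:u[0]+50],None,fx=8,fy=8,interpolation=cv2.INTER_CUBIC)
    for q in P: 
        x,y=((q-u+.5)*8-.5).round().astype(int);cv2.circle(cr,(x,y),4,(255,0,255),1)
    a.append(cr)
cv2.imwrite("pics/l9.png",np.hstack(a))
E
```

```text
time_s: 44.02
ee_pos: [441.9, -20.2, 179.6]
ee_rot: [179.6, -0.1, -5.4]
force: [0.4, -1.0, -0.6]
gripper_width: 14.7
gripper_force: 30.0
top [279 225] [[304.8, 250.7], [303.2, 267.8]]
side [278 181] [[303.6, 206.2], [289.8, 203.5]]
```

View pics/l9.png

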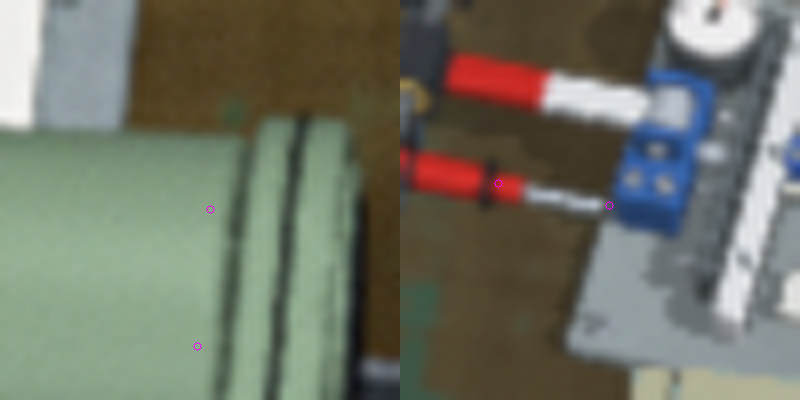

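The side crop shows the needle ending at about (605,207) against my prediction of (609,205). So the tip is within 2 mm of expectation, and I'll use an 80.5 mm offset. Next I'll check the screw positions from the marker colours.

```bash
python3 - <<'E'
from h import *
from plan import target
hs=lambda r:cv2.cvtColor(r,cv2.COLOR_BGR2HSV).astype(int)
f=lambda a,b:np.array([612+a*.9954+b*.0958,97.5-a*.0958+b*.9954,34])
for n,b,lo,hi in(("yellow",50,22,34),("blue",0,105,130)):
    S=f(-33.4,b);print(n,"pred screw",S.round(1))
    for c in("top","side"):
        im=cv2.imread(f"pics/{c}7.png")
        r=rect(c,im,S[0]-15,S[0]+15,S[1]-15,S[1]+15,34,10);h=hs(r)
        m=(h[...,0]>lo)&(h[...,0]<hi)&(h[...,1]>130)&(h[...,2]>80);k,l,st,ce=cv2.connectedComponentsWithStats(m.astype(np.uint8));j=1+st[1:,4].argmax()
        x,y,w,hh,A=st[j];print(c,"centroid",(S[0]+15-ce[j][1]/10).round(1),(S[1]+15-ce[j][0]/10).round(1),"bbox x",S[0]+15-(y+hh)/10,S[0]+15-y/10,"y",S[1]+15-(x+w)/10,S[1]+15-x/10)
    R=target(-5.5,-35).as_matrix()
    print("TCP for tip at screw",(S-R@[80.5,0,5]).round(1))
E
python3 plan.py 500 60 150 -5.5 -35 30
```

```text
yellow pred screw [583.5 150.5  34. ]
top centroid 583.8 149.7 bbox x 577.24364 590.44364 y 141.26972 157.46972
side centroid 581.7 147.4 bbox x 575.74364 587.8436399999999 y 137.16971999999998 156.86972
TCP for tip at screw [520.8 156.5  84.3]
blue pred screw [578.8 100.7  34. ]
top centroid 578.1 100.4 bbox x 572.85364 584.75364 y 93.09971999999999 107.59972
side centroid 576.7 92.8 bbox x 571.55364 580.75364 y 88.79972000000001 96.99972
TCP for tip at screw [516.  106.7  84.3]
n 4 rot/row [ 0.09 -8.76 -0.01]
12.6 -21.4 7.2; 13.6 -21.4 5.2; 14.2 -21.4 3.1; 14.6 -21.4 0.9;
```

```bash
python3 -m crank '1 12.6 -21.4 7.2 0 -8.75 0; 1 13.6 -21.4 5.2 0 -8.75 0; 1 14.2 -21.4 3.1 0 -8.75 0; 1 14.6 -21.4 0.9 0 -8.75 0; 1 0 0 0 0 0 0; 1 0 0 0 0 0 0' && python3 plan.py 520.3 156.5 112 -5.5 -35 30
```

```text
time_s: 44.88
ee_pos: [498.9, 59.6, 149.8]
ee_rot: [179.5, 35.0, -5.7]
force: [0.5, -0.1, 0.3]
gripper_width: 15.1
gripper_force: 30.0
n 4 rot/row [ 0.09 -0.01 -0.05]
7.8 -24.7 5.9; 7.8 -24.7 5.9; 7.8 -24.6 5.9; 7.8 -24.6 6.0;
```

```bash
python3 -c "
from h import *;print(env.state()['qpos'].round(0))"
```

```text
[ 3. 34. 84.  4. 97. 97.]
```

```bash
python3 -m crank '1 7.8 -24.7 5.9 0 0 0; 1 7.8 -24.7 5.9 0 0 0; 1 7.8 -24.6 5.9 0 0 0; 1 7.8 -24.6 6 0 0 0; 1 0 0 0 0 0 0; 1 0 0 0 0 0 0' && python3 plan.py 520.3 156.5 90 -5.5 -35 12
```

```text
time_s: 45.62
ee_pos: [520.3, 156.6, 112.2]
ee_rot: [179.5, 34.9, -5.7]
force: [0.6, -0.4, -0.3]
gripper_width: 14.6
gripper_force: 30.0
n 2 rot/row [ 0.19 -0.03 -0.09]
6.4 -0.0 9.1; 6.4 -0.0 9.1;
```

```bash
python3 -m crank '1 6.4 0 9 0 0 0; 1 6.4 0 9.2 0 0 0; 1 0 0 0 0 0 0; 1 0 0 0 0 0 0' && python3 -m crank '1 1.1 0 1.6 0 0 0; 1 0 0 0 0 0 0; 1 0 0 0 0 0 0' && python3 -m crank '1 1.1 0 1.6 0 0 0; 1 0 0 0 0 0 0; 1 0 0 0 0 0 0' && python3 -m crank '1 0.6 0 0.8 0 0 0; 1 0 0 0 0 0 0; 1 0 0 0 0 0 0'
```

```text
time_s: 46.12
ee_pos: [520.5, 156.2, 90.0]
ee_rot: [179.5, 34.9, -5.8]
force: [1.0, -0.3, -0.2]
gripper_width: 15.0
gripper_force: 30.0
time_s: 46.5
ee_pos: [520.5, 156.4, 88.2]
ee_rot: [179.5, 34.9, -5.7]
force: [-0.3, 0.8, -1.3]
gripper_width: 14.9
gripper_force: 30.0
time_s: 46.88
ee_pos: [520.4, 156.4, 86.2]
ee_rot: [179.5, 34.9, -5.7]
force: [1.3, -0.2, -0.1]
gripper_width: 14.7
gripper_force: 30.0
time_s: 47.25
ee_pos: [520.2, 156.4, 85.4]
ee_rot: [179.5, 34.9, -5.7]
force: [-1.8, -0.5, 1.6]
gripper_width: 14.9
gripper_force: 30.0
```

```bash
python3 -m crank '1 0.6 0 0.8 0 0 0; 1 0 0 0 0 0 0; 1 0 0 0 0 0 0' && python3 -m crank '1 0.6 0 0.8 0 0 0; 1 0 0 0 0 0 0; 1 0 0 0 0 0 0' && python3 -m crank '1 0.6 0 0.8 0 0 0; 1 0 0 0 0 0 0; 1 0 0 0 0 0 0'
```

```text
time_s: 47.62
ee_pos: [520.0, 156.4, 84.5]
ee_rot: [179.5, 35.0, -5.7]
force: [-3.2, 0.4, 5.2]
gripper_width: 14.8
gripper_force: 30.0
time_s: 48.0
ee_pos: [520.1, 156.4, 83.7]
ee_rot: [179.6, 35.0, -5.7]
force: [-3.1, 0.1, 6.7]
gripper_width: 14.8
gripper_force: 30.0
time_s: 48.38
ee_pos: [519.8, 156.5, 83.0]
ee_rot: [179.6, 35.0, -5.7]
force: [-3.9, 0.6, 7.4]
gripper_width: 14.8
gripper_force: 30.0
```

```bash
python3 -m crank '1 -3 0 -4 0 0 0; 1 -6 0 -8.5 0 0 0; 1 -6 0 -8.5 0 0 0; 1 0 0 0 0 0 0' && python3 plan.py 515.5 106.5 110 -5.5 -35 20
```

```text
time_s: 48.88
ee_pos: [521.0, 156.6, 108.8]
ee_rot: [179.6, 34.8, -5.7]
force: [-0.3, -0.1, -0.9]
gripper_width: 15.0
gripper_force: 30.0
n 3 rot/row [ 0.1  -0.08 -0.06]
-0.4 16.8 -0.1; -0.4 16.8 -0.1; -0.4 16.8 -0.2;
```

```bash
python3 -m crank '1 -0.4 16.8 -0.1 0 0 0; 1 -0.4 16.8 -0.1 0 0 0; 1 -0.4 16.8 -0.1 0 0 0; 1 0 0 0 0 0 0; 1 6.4 0 9 0 0 0; 1 6 0 8.4 0 0 0; 1 0 0 0 0 0 0; 1 0 0 0 0 0 0' && python3 -m crank '1 1.1 0 1.6 0 0 0; 1 0 0 0 0 0 0; 1 0 0 0 0 0 0' && python3 -m crank '1 0.6 0 0.8 0 0 0; 1 0 0 0 0 0 0; 1 0 0 0 0 0 0'
```

```text
time_s: 49.88
ee_pos: [514.8, 106.6, 87.7]
ee_rot: [179.5, 34.9, -5.7]
force: [-0.3, 0.8, 0.1]
gripper_width: 14.7
gripper_force: 30.0
time_s: 50.25
ee_pos: [514.9, 106.3, 86.0]
ee_rot: [179.6, 34.9, -5.7]
force: [-0.6, 1.1, 0.9]
gripper_width: 14.8
gripper_force: 30.0
time_s: 50.62
ee_pos: [514.7, 106.3, 85.2]
ee_rot: [179.5, 34.9, -5.7]
force: [-0.4, 0.0, 2.4]
gripper_width: 15.1
gripper_force: 30.0
```

```bash
python3 -m crank '1 -0.8 0 -1.2 0 0 0; 1 0.8 0 -0.6 0 0 0; 1 0.8 0 1.2 0 0 0; 1 0 0 0 0 0 0' && python3 -m crank '1 0.6 0 0.8 0 0 0; 1 0 0 0 0 0 0; 1 0 0 0 0 0 0' && python3 -m crank '1 0.9 0 1.2 0 0 0; 1 0 0 0 0 0 0; 1 0 0 0 0 0 0'
```

```text
time_s: 51.12
ee_pos: [516.0, 106.1, 84.9]
ee_rot: [179.5, 34.9, -5.7]
force: [1.5, 0.1, 1.0]
gripper_width: 14.8
gripper_force: 30.0
time_s: 51.5
ee_pos: [515.8, 106.2, 84.2]
ee_rot: [179.5, 34.9, -5.7]
force: [-1.3, 0.4, 3.4]
gripper_width: 14.5
gripper_force: 30.0
time_s: 51.88
ee_pos: [515.3, 106.2, 83.0]
ee_rot: [179.5, 35.0, -5.7]
force: [-1.5, -0.2, 6.2]
gripper_width: 14.5
gripper_force: 30.0
```

```bash
python3 -m crank '1 -3 0 -4 0 0 0; 1 -11 0 -16 0 0 0; 1 -17 0 -24 0 0 0; 1 -17 0 -24 0 0 0; 1 0 0 0 0 0 0; 1 0 0 0 0 0 0' && python3 lean.py 430 -38 180 80.7 -35 30
```

```text
time_s: 52.62
ee_pos: [515.3, 106.7, 165.3]
ee_rot: [179.5, 34.9, -5.7]
force: [-1.0, -1.2, -0.8]
gripper_width: 14.7
gripper_force: 30.0
n 12 rot/row [-4.45  4.5  -6.14]
-5.5 12.7 2.5; -7.0 11.8 2.9; -8.5 10.7 3.2; -9.8 9.5 3.3; -11.0 8.1 3.1; -12.1 6.7 2.8; -12.9 5.1 2.3; -13.5 3.6 1.6; -13.9 2.0 0.7; -14.0 0.5 -0.3; -13.9 -1.0 -1.4; -13.6 -2.3 -2.6;
```

```bash
python3 -m crank '1 -5.5 12.7 2.5 -4.45 4.5 -6.14; 1 -7 11.8 2.9 -4.45 4.5 -6.14; 1 -8.5 10.7 3.2 -4.45 4.5 -6.14; 1 -9.8 9.5 3.3 -4.45 4.5 -6.14; 1 -11 8.1 3.1 -4.45 4.5 -6.14; 1 -12.1 6.7 2.8 -4.45 4.5 -6.14; 1 -12.9 5.1 2.3 -4.45 4.5 -6.14; 1 -13.5 3.6 1.6 -4.45 4.5 -6.14; 1 -13.9 2 0.7 -4.45 4.5 -6.14; 1 -14 0.5 -0.3 -4.45 4.5 -6.14' && python3 -m crank '1 -13.9 -1 -1.4 -4.45 4.5 -6.14; 1 -13.6 -2.3 -2.6 -4.45 4.5 -6.14; 1 0 0 0 0 0 0; 1 0 0 0 0 0 0' && python3 lean.py 440 -308 112 80.7 -35 15; python3 -c "
from h import *;print(env.state()['qpos'].round(0))"
```

```text
time_s: 53.88
ee_pos: [443.2, -13.9, 176.7]
ee_rot: [153.7, 1.6, 65.8]
force: [-0.9, -0.5, -0.7]
gripper_width: 14.5
gripper_force: 30.0
time_s: 54.38
ee_pos: [432.5, -31.1, 177.9]
ee_rot: [147.2, -0.4, 78.1]
force: [0.3, 1.0, -0.7]
gripper_width: 14.7
gripper_force: 30.0
n 19 rot/row [-0.12  0.06 -0.12]
-14.2 1.0 4.7; -14.2 1.0 4.7; -14.2 0.9 4.6; -14.2 0.9 4.6; -14.2 0.9 4.6; -14.2 0.8 4.6; -14.2 0.8 4.6; -14.2 0.7 4.6; -14.3 0.7 4.6; -14.3 0.7 4.6; -14.3 0.6 4.5; -14.3 0.6 4.5; -14.3 0.5 4.5; -14.3 0.5 4.5; -14.3 0.5 4.5; -14.3 0.4 4.5; -14.3 0.4 4.5; -14.3 0.3 4.4; -14.3 0.3 4.4; 
[ -2.  -5. 133. -15.  20.  23.]
```

```bash
python3 -m crank '1 -14.2 1 4.7 -0.12 0.06 -0.12; 1 -14.2 1 4.7 -0.12 0.06 -0.12; 1 -14.2 0.9 4.6 -0.12 0.06 -0.12; 1 -14.2 0.9 4.6 -0.12 0.06 -0.12; 1 -14.2 0.9 4.6 -0.12 0.06 -0.12; 1 -14.2 0.8 4.6 -0.12 0.06 -0.12; 1 -14.2 0.8 4.6 -0.12 0.06 -0.12; 1 -14.2 0.7 4.6 -0.12 0.06 -0.12; 1 -14.3 0.7 4.6 -0.12 0.06 -0.12; 1 -14.3 0.7 4.6 -0.12 0.06 -0.12' && python3 -m crank '1 -14.3 0.6 4.5 -0.12 0.06 -0.12; 1 -14.3 0.6 4.5 -0.12 0.06 -0.12; 1 -14.3 0.5 4.5 -0.12 0.06 -0.12; 1 -14.3 0.5 4.5 -0.12 0.06 -0.12; 1 -14.3 0.5 4.5 -0.12 0.06 -0.12; 1 -14.3 0.4 4.5 -0.12 0.06 -0.12; 1 -14.3 0.4 4.5 -0.12 0.06 -0.12; 1 -14.3 0.3 4.4 -0.12 0.06 -0.12; 1 -14.3 0.3 4.4 -0.12 0.06 -0.12; 1 0 0 0 0 0 0' && python3 lean.py 461 -314 75 80.7 -35 10; python3 -c "
from h import *;print(env.state()['qpos'].round(0))"
```

```text
time_s: 55.62
ee_pos: [437.7, -176.8, 143.1]
ee_rot: [146.0, -0.2, 79.6]
force: [0.0, -0.4, -0.7]
gripper_width: 14.8
gripper_force: 30.0
time_s: 56.88
ee_pos: [440.7, -308.8, 111.8]
ee_rot: [144.9, -0.0, 80.7]
force: [-0.5, 1.1, -1.1]
gripper_width: 14.5
gripper_force: 30.0
n 5 rot/row [ 0.02 -0.01  0.  ]
-0.4 -0.8 8.4; -0.4 -0.8 8.4; -0.4 -0.8 8.4; -0.4 -0.8 8.4; -0.4 -0.8 8.4; 
[-49.  13. 128.  65.  24. -97.]
```

```bash
python3 lean.py 459.5 -316.5 70 80.7 -35 10
```

```text
n 5 rot/row [ 0.02 -0.01  0.  ]
-0.9 -1.6 9.1; -0.9 -1.6 9.1; -0.9 -1.6 9.1; -0.9 -1.6 9.1; -0.9 -1.6 9.1;
```

```bash
python3 -m crank '1 -0.9 -1.6 9.1 0 0 0; 1 -0.9 -1.6 9.1 0 0 0; 1 -0.9 -1.6 9.1 0 0 0; 1 -0.9 -1.6 9.1 0 0 0; 1 -0.9 -1.6 9.1 0 0 0; 1 0 0 0 0 0 0; 1 0 0 0 0 0 0' && python3 -m crank '1 0 -5.7 8.2 0 0 0; 1 0 -5.7 8.2 0 0 0; 1 0 -4 5.7 0 0 0; 1 0 0 0 0 0 0; 1 0 0 0 0 0 0'
```

```text
time_s: 57.75
ee_pos: [458.8, -315.2, 70.6]
ee_rot: [144.9, -0.0, 80.8]
force: [-0.7, 0.2, 0.2]
gripper_width: 14.7
gripper_force: 30.0
time_s: 58.38
ee_pos: [458.9, -315.7, 43.9]
ee_rot: [144.8, 0.0, 80.8]
force: [-0.4, 0.3, -0.3]
gripper_width: 14.7
gripper_force: 30.0
```

```bash
python3 -m crank '1 0 -2.3 3.3 0 0 0; 1 0 0 0 0 0 0; 1 0 0 0 0 0 0' && python3 -m crank '1 0 -1.3 2 0 0 0; 1 0 0 0 0 0 0; 1 0 0 0 0 0 0' && python3 -m crank '1 0 -0.8 1.1 0 0 0; 1 0 0 0 0 0 0; 1 0 0 0 0 0 0'
```

```text
time_s: 58.75
ee_pos: [458.8, -315.6, 39.4]
ee_rot: [144.9, -0.0, 80.8]
force: [0.2, -1.3, -1.2]
gripper_width: 14.8
gripper_force: 30.0
time_s: 59.12
ee_pos: [458.8, -315.6, 37.0]
ee_rot: [144.9, -0.0, 80.8]
force: [-0.0, 0.4, -0.4]
gripper_width: 15.1
gripper_force: 30.0
time_s: 59.5
ee_pos: [459.0, -315.7, 36.0]
ee_rot: [144.8, 0.0, 80.8]
force: [-2.8, 0.8, 4.9]
gripper_width: 14.6
gripper_force: 30.0
```

```bash
python3 -m crank '0.5 0 0 0 0 0 0; 0.3 0 0 0 0 0 0; 0.2 0 0 0 0 0 0; 0.2 0 0 0 0 0 0; 0.2 0 0 -8 0 0 0; 0.2 0 0 -15 0 0 0; 0.2 0 0 -15 0 0 0; 0.2 0 0 -15 0 0 0; 0.2 0 0 -15 0 0 0; 0.2 0 0 0 0 0 0' && python3 -m crank '0.2 15 0 -10 0 0 0; 0.2 15 0 -10 0 0 0; 0.2 15 0 -10 0 0 0; 0.2 15 0 -10 0 0 0; 0.2 15 0 -10 0 0 0; 0.2 15 0 -10 0 0 0; 0.2 15 0 0 0 0 0; 0.2 15 0 0 0 0 0; 0.2 0 0 0 0 0 0; 0.2 0 0 0 0 0 0' && python3 - <<'E'
from h import *
hs=lambda r:cv2.cvtColor(r,cv2.COLOR_BGR2HSV).astype(int)
I={c:grab_frame(c) for c in("top","side")}
for c in I:
    cv2.imwrite(f"pics/{c}10.png",I[c])
    m=red(hs(I[c]));uu=proj(c,[[461,-312,32]])[0];b,aa=np.nonzero(m);k2=np.hypot(aa-uu[0],b-uu[1])<40
    P=back(c,np.c_[aa[k2],b[k2]],32)[:,:2];d=np.linalg.svd(P-P.mean(0))[2][0]
    print(c,k2.sum(),P.mean(0).round(1),np.degrees(np.arctan2(d[1],d[0])).round(1))
    for n,p in(("gauge",[540,158,28]),("strips",[600,125,30])):
        w=15 if n=="gauge" else 22
        u=proj(c,[p])[0].astype(int);A=cv2.imread(f"pics/{c}7.png")[u[1]-w:u[1]+w,u[0]-w:u[0]+w].astype(int);B=I[c][u[1]-w:u[1]+w,u[0]-w:u[0]+w]
        print(n,"diff mean",np.abs(A-B).mean().round(2),"max",np.abs(A-B).max())
    for n in("stopwatch","desk_meter","probe_mid"):print(n,[np.round(d["point"]) for d in models.search_frame(n,c)[:1]])
E
```

```text
time_s: 60.75
ee_pos: [420.1, -309.7, 92.1]
ee_rot: [144.8, 0.1, 80.7]
force: [0.0, -0.9, -0.2]
gripper_width: 36.5
gripper_force: 0.0
time_s: 62.0
ee_pos: [405.6, -185.7, 140.2]
ee_rot: [144.9, 0.0, 80.8]
force: [0.9, 0.4, -0.4]
gripper_width: 36.4
gripper_force: 0.0
top 201 [ 463.9 -313.5] -99.3
gauge diff mean 1.44 max 16
strips diff mean 1.43 max 8
stopwatch [array([457., -88.,  14.])]
desk_meter [array([606.,  95.,  37.])]
probe_mid [array([ 460., -308.,   38.])]
side 147 [ 461.  -311.6] -99.3
gauge diff mean 0.77 max 3
strips diff mean 0.84 max 18
stopwatch [array([458., -92.,  13.])]
desk_meter [array([ 466., -506.,   51.])]
probe_mid [array([ 463., -312.,   38.])]
```

```bash
python3 -c "
from workcell import env
print(env.job_done())"
```

```text
the job is handed in; nothing more can be done
None
```

I finished the job and handed it in at about 62 s, but no verdict came back. The yellow and blue strips (no red was on the bench) are clamped with the needle in the green at about 1.7 rad. Their marked screws were touched in that order, judged by contact force rather than seen, and the probe is back in its rest with the stopwatch and meter never touched.

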